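# Set out a frame corner for pressing

### The arm

A 6-joint arm with a two-finger parallel gripper is mounted at the origin on the work surface. World frame = base frame: x ahead of the robot, y to its left, z up, the work surface at z = 0. Lengths are in m, angles in rad, forces in N, time in s.
With the tool pointing down it reaches from about 0.3 to 0.95 m from the base axis. Payload 3.1 kg.
Tool frame: the origin (TCP) lies midway between the tips of the shut fingers; the grasp point (between the pads) lies 19 mm behind it; z points along the fingers, y is the direction in which the jaws open and shut (so a half turn about z gives the same grasp; the last joint's range is limited). The gripper opens to 85 mm and grips with 20 to 120 N. Pads are 22 mm wide; open, the fingers measure 114 mm over their backs; the gripper's body (76 mm by 85 mm) begins 54 mm behind the grasp point. The pads swing forward as they close: fully open they stand 13 mm farther back than shut.
Start: joints at [1.138, 0.308, 1.634, -0, 1.2, -0.07], TCP at [0.222, 0.584, 0.231] pointing down, gripper open.
Joint ranges: [-3.06, 3.06], [-0.79, 1.96], [0.05, 2.63], [-1.19, 4.34], [0.05, 2.64], [-2.94, 2.94]. Speed limits (rad/s): [2.79, 2.79, 3.14, 3.14, 3.14, 3.14].

### API

Orientations are given as a 3x3 rotation matrix whose columns are the frame's x, y, z axes.
In Python, from rig import bot, optics gives the robot as it stands.
- The arm moves only by the tool servo_tool, never from a script. Its argument "deltas" is a list that holds one entry, the list of rows, each a list of 6 numbers: the shift along the tool's x, y, z in cm, then the turn, a rotation vector about the tool's x, y, z in rad. A call has 1 to 20 rows; each row is the pose to reach, as a shift and turn from the pose commanded when the call began, along the tool's axes at that moment; what a row does not reach only later rows make up. A row lasts 1/12 s, in which the tool goes at most 41.7 mm and 7.16 degrees, less where a joint would pass 70% of its speed; a pose out of reach is approached as far as the arm can. A call with a gripper value outside its range is refused whole. "gripper" is the finger opening in cm, from 0 to 8.54, set as the call begins (left out, the last holds). The fingers move at their own pace and stop on an object; "newtons" is the grip in N (left out, the last holds). Time passes only in rows, so rows that repeat a pose let the fingers close. It gives the time, the measured TCP pose, the force and the opening at its end, in the units of the state.
- bot.state(): the state, without advancing time (a new reading comes with each control period).
- optics.read_camera(name): name is "scene" or "top"; returns a dict with "frame" (384x512x3 uint8, blue, green, red), "mtx" (3x3 intrinsics, pixels), "camera_from_world" (4x4, takes a point from world to camera coordinates). Camera axes: x right, y down, z forward; pixel columns grow to the right and rows downward; lengths in m; the calibration is good to about 2 mm. A picture is of the moment at which its call begins. There is no depth.
- bot.job_done(): hands the job in, once; it reports no verdict.
Trained networks look in a picture, given as the dict that the camera call returned (one of the last four; its "shot" number tells which), for a name from the list of things; names that differ only in an ending like _2 or _b are one class to them, and where a whole thing is asked for, a point or a joint stands for the part that bears it (a point fixed in the world has none). Each returns a list of dicts, best first, with "confidence" (0 to 1); they miss things now and then, are a little off and sometimes report something else, mostly with a low value. They report only what shows in the picture. A call takes as long as a camera call. They do not tell look-alikes from the thing itself.
- optics.outline_of(picture, label): "pixels" (384x512 bool, what is visible of it) and "centre" ([column, row] in pixels, amid what is visible of it).
The state is a dict: "time_s": time; "q": joint angles; "dq": joint speeds; "joint_efforts": joint torques, N m; "eef_pos": TCP position; "orientation": TCP orientation; "wrist_force": force on the tool from outside, world axes, zero at the start; "wrist_torque": the same for the moment, N m; "width": finger opening in m.
Only numpy, scipy, OpenCV 4.12 (cv2) and the standard library are available. Lean on these libraries where they do the work, as an engineer would, in place of code of your own. Each camera call takes 0.05 s, during which the arm holds its last target.

### The job

On the birch flap, lay the mahogany frame corner flat and squarely in the middle of the cork pad and stand the iron weight on top of it, centred over the mitre joint. Lay the brass frame hook flat in the middle of the blue felt pad, and lay the red-handled screwdriver on the bare plywood midway between the two pads, pointing front to back, with its middle level with the pads' middles. Let go of everything, and leave the pale oak corner, the jar and the glue bottle where they stand.

Things in the scene. Friction and masses are not known exactly. Their poses are not given: they have to be found in the camera images.
- mahogany_corner: dark mahogany frame corner, loose: flat L, legs 80 mm long (outside), 34 wide, 20 thick, gold line on the inner edges, dark mitre line. Origin: underside, centre of the 80 x 80 square it half fills, z up. Legs: x -40..40, y -40..-6; and x -40..-6, y -40..40. Middle of the mitre: x -23, y -23. 60 g. Start yaw within 0.3 of 0; hold a leg, as at x 10, y -23, closing along y.
- weight: grey cast iron corner weight, loose, about 0.45 kg: a square block 44 x 44 mm, 28 mm high, with a round knob of 20 mm diameter standing on its middle from z 28 to 50 mm. Origin: centre of its underside, z up. Held by the knob.
- hook: brass picture-frame hook, loose, 90 g, lying on its back: strip 66 mm long (x), 18 wide (y), 4 thick; in its middle a block 26 long, 18 wide, up to 14 mm high (hold here, closing along y); a round bent-up hook, 23 high, at the +x end (to x 44). Origin: centre of the strip's underside, z up. Start yaw within 0.7 of 0.
- screwdriver: screwdriver, loose, 80 g, 150 mm long, lying along its x: red handle with black band, x -75..10, 26 wide (y), 22 high, flat-sided, does not roll; thin steel blade, x 10..75, 11 mm up. Origin: underside, middle of the whole length, z up. Centre of mass near x -18, on the handle. Starts with the blade away from the robot.
- cork: brown cork pad, fixed on the flap, 90 x 90 mm, 3 mm thick, its sides parallel to the flap's. Origin: centre of its underside (9 mm above the bench); its top is 12 mm above the bench. It may be the left or the right pad.
- felt: blue felt pad, fixed on the flap, 90 x 90 mm, 3 mm thick, its sides parallel to the flap's. Origin: centre of its underside; its top is 12 mm above the bench. It is the other of the two pads.
- flap: birch plywood flap folded flat on the bench, fixed: 240 mm (x, front to back) by 330 (y), 9 thick, brass hinges on its near edge. Origin: centre of its underside, x away from the robot, y left, z up. The pads' centres lie at y 110 and y -110 mm, x 0; between the pads is 130 mm of bare plywood.
- oak_corner: pale oak frame corner, loose: flat L, legs 80 mm long (outside), 34 wide, 20 thick, a white line on the inner edges, dark mitre line. Origin: underside, centre of the 80 x 80 square it half fills, z up. Legs: x -40..40, y -40..-6; and x -40..-6, y -40..40. Middle of the mitre: x -23, y -23. A bystander, not to be moved.
- jar: amber glass jar with a steel cap, 60 mm diameter, 70 mm high, loose; a bystander, not to be moved. Origin: centre of its underside.
- glue: white glue bottle with an orange cap, 48 mm diameter, 130 mm high, loose; a bystander, not to be moved. Origin: centre of its underside.
Mind the look-alikes: they are no part of the job. Of the things that look like the mahogany_corner, the middle-sized one is meant.

How it is judged:
By the outcome, as a careful person would: the job done as asked, in the order asked, and still so for the second after the job is handed in, with the robot touching nothing.
It also fails if it takes over 106 s, if anything falls off the work surface, if the arm or the gripper's body presses on something with over 40 N, if the wrist force passes 120 N, or if a joint passes its speed limit or range.

## Working session

There is one attempt and no reset: what is moved stays moved. The work goes in short steps, Python scripts to look and compute and a tool call to move; the robot and the scene stay as the last step left them, time stands still between calls to the robot, and variables do not carry over. Pictures are saved under pics/ and viewed, and the job is handed in when it is done.

Besides the shell and the picture viewer there is one more tool, called after ">>>" as name([rows], argument=value, ...), one row to a line, values as JSON. servo_tool: Moves the arm, as the interface text tells. Its arguments: {"type":"object","properties":{"deltas":{"type":"array"},"gripper":{"type":"number"},"newtons":{"type":"number"}},"required":["deltas"]}

```bash
ls; mkdir -p pics; python3 - <<'E'
from rig import bot, optics
import cv2
s=bot.state(); print(s)
for n in("scene","top"):
    p=optics.read_camera(n); cv2.imwrite(f"pics/{n}0.png",p["frame"]); print(n,p["mtx"].tolist(),p["camera_from_world"].round(4).tolist())
E
```

```text
pics
{'time_s': 0.0, 'q': array([ 1.13830368e+00,  3.08995355e-01,  1.63519648e+00, -3.33519151e-05,
        1.19971270e+00, -6.97344937e-02]), 'dq': array([-0.0001801 , -0.00124775, -0.00090365,  0.00047434,  0.00041303,
        0.0004337 ]), 'joint_efforts': array([ 5.32033882e-04, -4.15252197e+01, -2.76664335e+01, -9.12774453e-05,
        1.00530364e-02, -1.29757717e-05]), 'eef_pos': array([0.22148999, 0.58354954, 0.23004837]), 'orientation': array([[-9.34925881e-01,  3.54841814e-01, -9.40773719e-04],
       [ 3.54843037e-01,  9.34923504e-01, -2.11204546e-03],
       [ 1.30109421e-04, -2.30843296e-03, -9.99997327e-01]]), 'wrist_force': array([ 0.40050497, -0.26298021, -0.28651786]), 'wrist_torque': array([-0.00855782, -0.02266165, -0.0110912 ]), 'width': 0.08544485416414398}
scene [[381.6565481377878, 0.0, 252.80631049758162], [0.0, 381.6565481377878, 205.032046463316], [0.0, 0.0, 1.0]] [[-0.8626, 0.5057, 0.0084, 0.4287], [0.3044, 0.5324, -0.7899, -0.1644], [-0.4039, -0.6788, -0.6132, 1.4394], [0.0, 0.0, 0.0, 1.0]]
top [[480.18680506320004, 0.0, 255.56890300870128], [0.0, 480.18680506320004, 189.13499071213525], [0.0, 0.0, 1.0]] [[0.016, -0.9995, 0.028, 0.0654], [-0.9977, -0.0178, -0.0654, 0.5525], [0.0659, -0.0269, -0.9975, 1.4174], [0.0, 0.0, 0.0, 1.0]]
```

View pics/scene0.png

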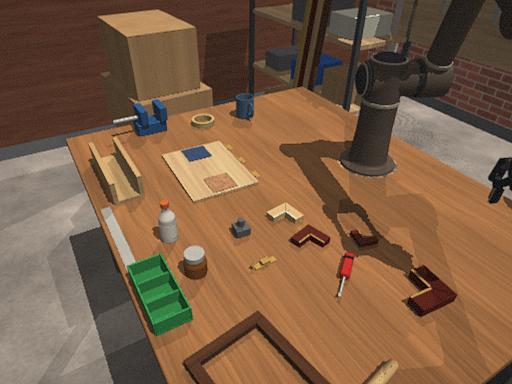

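View pics/top0.png

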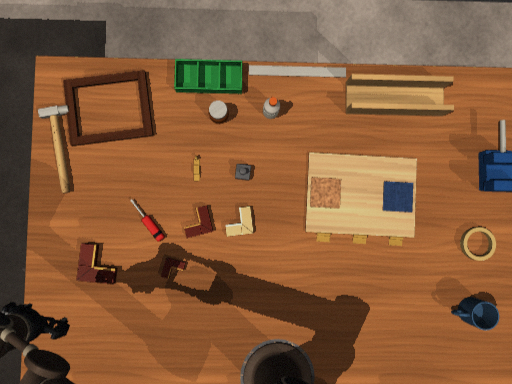

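The top view shows the mid-sized mahogany L at (199,221), with the big one at (97,263) and the small one at (173,265). The weight is at (243,171), hook (197,168), screwdriver (147,219), cork (325,192) and felt (398,196). Next I'll get masks.

```bash
python3 - <<'E'
from rig import bot, optics
import cv2,numpy as np,pickle
out={}
for n in("scene","top"):
    p=optics.read_camera(n); im=p["frame"].copy()
    ms={}
    for l in ["mahogany_corner","weight","hook","screwdriver","cork","felt","flap"]:
        r=optics.outline_of(p,l)
        ms[l]=[(d["confidence"],np.array(d["pixels"]),d["centre"]) for d in r]
        print(n,l,[(round(float(d["confidence"]),2),np.round(d["centre"],1).tolist(),int(np.sum(d["pixels"]))) for d in r])
        for d in r:
            c,_=cv2.findContours(np.array(d["pixels"]).astype(np.uint8),cv2.RETR_EXTERNAL,cv2.CHAIN_APPROX_NONE)
            cv2.drawContours(im,c,-1,(0,255,255),1)
    out[n]=dict(frame=p["frame"],K=p["mtx"],T=p["camera_from_world"],ms=ms)
    if n=="top": v=cv2.resize(p["frame"][140:290,60:260],(800,600),interpolation=cv2.INTER_CUBIC)
    else: v=cv2.resize(p["frame"][180:330,220:420],(800,600),interpolation=cv2.INTER_CUBIC)
    cv2.imwrite(f"pics/{n}1.png",v); cv2.imwrite(f"pics/{n}1m.png",im)
pickle.dump(out,open("d0.pkl","wb"))
E
```

```text
scene mahogany_corner [(0.95, [310.2, 237.1], 572), (0.71, [204.8, 169.0], 2791), (0.7, [429.3, 293.3], 1553), (0.55, [360.3, 240.6], 331)]
scene weight [(0.68, [239.0, 229.2], 286)]
scene hook [(0.72, [261.1, 264.3], 170), (0.48, [243.6, 228.9], 258)]
scene screwdriver [(0.87, [345.2, 270.2], 301)]
scene cork [(0.62, [221.0, 185.9], 409)]
scene felt [(0.61, [196.6, 153.4], 274)]
scene flap [(0.74, [209.1, 171.3], 2919)]
top mahogany_corner [(0.73, [91.8, 266.7], 1042), (0.61, [199.1, 226.7], 458), (0.58, [400.2, 195.6], 875), (0.23, [269.0, 107.5], 283)]
top weight [(0.53, [243.2, 176.1], 218)]
top hook [(0.67, [195.4, 167.0], 141)]
top screwdriver [(0.55, [151.8, 227.2], 309), (0.3, [244.6, 174.7], 224)]
top cork [(0.77, [327.3, 191.9], 898)]
top felt [(0.67, [398.4, 196.5], 872)]
top flap [(0.73, [358.0, 200.1], 7209)]
```

View pics/top1.png

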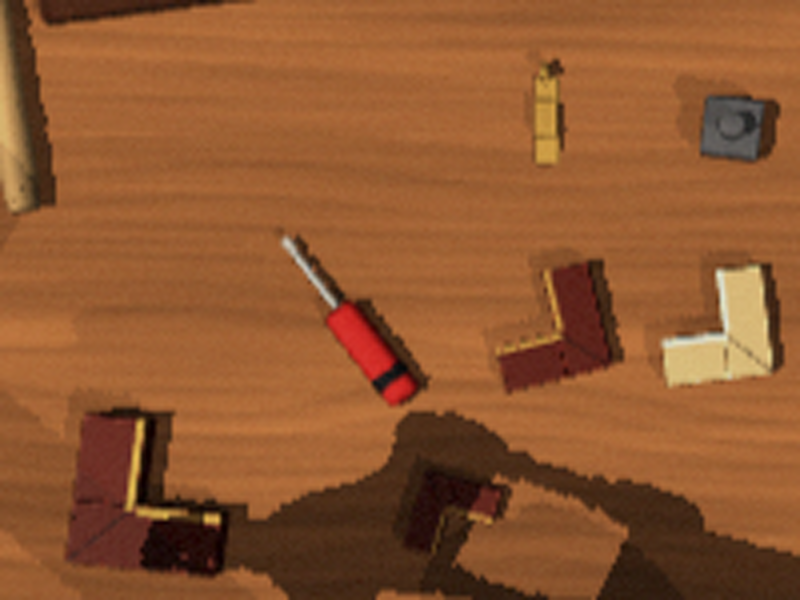

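View pics/scene1.png

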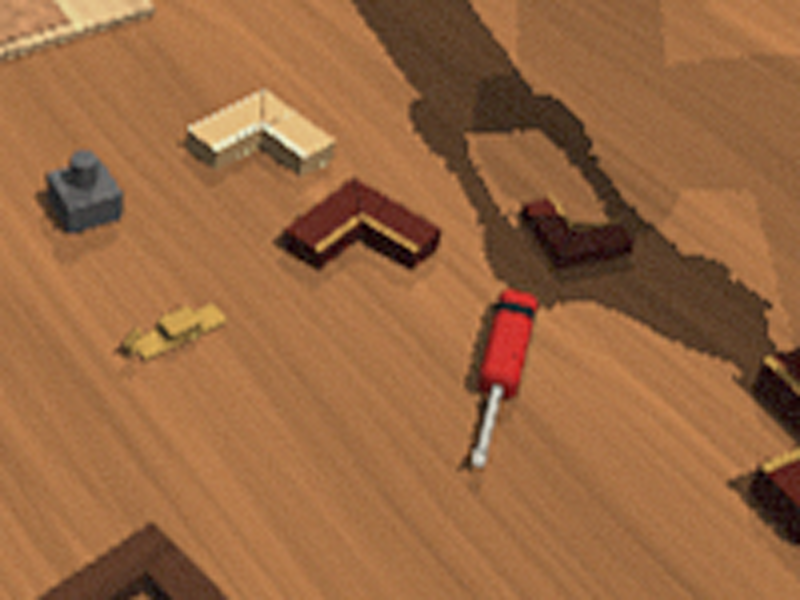

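View pics/top1m.png

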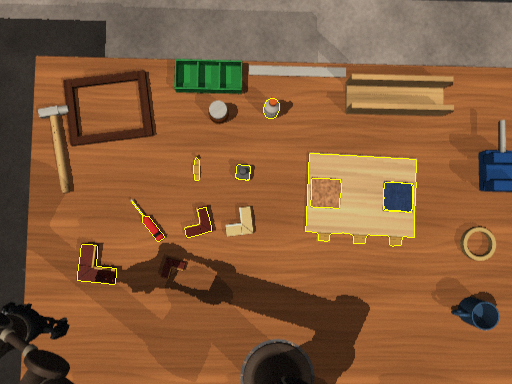

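```bash
cat > fit.py <<'E'
import numpy as np,cv2
from scipy.optimize import minimize
def box(x0,x1,y0,y1,z0,z1): return np.array([[x,y,z] for x in(x0,x1) for y in(y0,y1) for z in(z0,z1)])/1e3
def cyl(cx,cy,r,z0,z1,n=24):
    a=np.linspace(0,2*np.pi,n,endpoint=False)
    return np.array([[cx+r*np.cos(t),cy+r*np.sin(t),z] for t in a for z in(z0,z1)])/1e3
M={"mahogany_corner":[box(-40,40,-40,-6,0,20),box(-40,-6,-40,40,0,20)],
"weight":[box(-22,22,-22,22,0,28),cyl(0,0,10,28,50)],
"hook":[box(-33,33,-9,9,0,4),box(-13,13,-9,9,0,14),box(33,44,-5,5,4,23)],
"screwdriver":[box(-75,10,-13,13,0,22),box(10,75,-3.5,3.5,8,14)],
"cork":[box(-45,45,-45,45,0,3)],"felt":[box(-45,45,-45,45,0,3)],
"flap":[box(-120,120,-165,165,0,9)]}
S=8
def render(parts,pose,z0,K,T,roi):
    x,y,a=pose;c,s=np.cos(a),np.sin(a);u0,v0,w,h=roi
    im=np.zeros((h*S,w*S),np.uint8)
    for P in parts:
        Q=P@np.array([[c,s,0],[-s,c,0],[0,0,1]])+[x,y,z0]
        C=Q@T[:3,:3].T+T[:3,3]; p=C@K.T; p=p[:,:2]/p[:,2:]
        p=(p-[u0-.5,v0-.5])*S-.5
        hull=cv2.convexHull(p.astype(np.float32))
        cv2.fillConvexPoly(im,np.round(hull*16).astype(np.int32),255,shift=4)
    return cv2.resize(im,(w,h),interpolation=cv2.INTER_AREA)/255.
def project(p,K,T):
    q=K@(T[:3,:3]@np.asarray(p)+T[:3,3]);return q[:2]/q[2]
def unproj(uv,z,K,T):
    R,t=T[:3,:3],T[:3,3];o=-R.T@t;d=R.T@np.linalg.inv(K)@[uv[0],uv[1],1];return o+d*(z-o[2])/d[2]
def fit(parts,views,z0,x0,yawfix=None,pad=14,spread=.25):
    vs=[]
    for m,K,T in views:
        r,c=np.where(m);u0,v0=max(c.min()-pad,0),max(r.min()-pad,0);w=min(c.max()+pad,511)-u0;h=min(r.max()+pad,383)-v0
        vs.append((m[v0:v0+h,u0:u0+w].astype(float),K,T,(u0,v0,w,h)))
    def f(p):
        pose=(p[0],p[1],p[2] if yawfix is None else yawfix)
        return sum(np.abs(render(parts,pose,z0,K,T,roi)-m).sum()/m.sum() for m,K,T,roi in vs)
    best=None
    for da in ([-spread,0,spread] if yawfix is None else [0]):
        s=np.array([x0[0],x0[1],x0[2]+da]); n=3 if yawfix is None else 2
        sim=np.array([s[:n]]+[s[:n]+np.eye(3)[i][:n]*[.012,.012,.12][i] for i in range(n)])
        r=minimize(f,s[:n],method="Nelder-Mead",options=dict(initial_simplex=sim,xatol=1e-4,fatol=1e-4,maxiter=150))
        if best is None or r.fun<best.fun: best=r
    return best.x,best.fun
E
cat > a.py <<'E'
import pickle,numpy as np
from fit import *
d=pickle.load(open("d0.pkl","rb"))
pick={"mahogany_corner":(0,1,0,0.),"weight":(0,0,.014,0.),"hook":(0,0,.004,0.),"screwdriver":(0,0,.01,.6),"cork":(0,0,.012,0.),"felt":(0,0,.012,0.),"flap":(0,0,.009,0.)}
for l,(i,j,z,yaw) in pick.items():
    V={}
    for n,k in(("scene",i),("top",j)): V[n]=(d[n]["ms"][l][k][1],d[n]["K"],d[n]["T"])
    m=V["top"][0];r,c=np.where(m);x0=unproj((c.mean(),r.mean()),z,*V["top"][1:])
    z0=.009 if l in("cork","felt") else 0
    for nm,vs in (("both",list(V.values())),("top",[V["top"]]),("scene",[V["scene"]])):
        p,e=fit(M[l],vs,z0,(x0[0],x0[1],yaw)); print(l,nm,p.round(4),round(e,3))
E
python3 a.py
```

```text
mahogany_corner both [0.4526 0.2475 0.2503] 0.239
mahogany_corner top [0.4513 0.2492 0.2362] 0.128
mahogany_corner scene [0.4546 0.2468 0.2326] 0.064
weight both [ 0.6052  0.1136 -0.1094] 0.313
weight top [ 0.6026  0.1143 -0.1051] 0.108
weight scene [ 0.6076  0.1138 -0.1837] 0.102
hook both [0.6085 0.2538 0.0317] 0.486
hook top [0.6085 0.2539 0.0174] 0.172
hook scene [0.6089 0.2519 0.1128] 0.255
screwdriver both [0.4562 0.3964 0.6741] 0.554
screwdriver top [0.4552 0.3984 0.6838] 0.17
screwdriver scene [0.4567 0.395  0.6843] 0.205
cork both [ 0.5463 -0.1356 -0.0401] 0.154
cork top [ 0.5444 -0.1357 -0.0398] 0.046
cork scene [ 0.5488 -0.1355 -0.0287] 0.062
felt both [ 0.5374 -0.3545 -0.0523] 0.215
felt top [ 0.5366 -0.355  -0.0069] 0.042
felt scene [ 0.5392 -0.3521 -0.0604] 0.136
flap both [ 0.5406 -0.2453 -0.0396] 0.608
flap top [ 0.54   -0.2454 -0.0375] 0.303
flap scene [ 0.5432 -0.2454 -0.0363] 0.298
```

```bash
cat > go.py <<'E'
import sys,numpy as np
from rig import bot
from scipy.spatial.transform import Rotation as Ro
# usage: go.py x y z yawY  -> delta row from measured pose
def row(x,y,z,a,s=None):
    s=s or bot.state();R=s["orientation"];p=s["eef_pos"]
    Y=np.array([np.cos(a),np.sin(a),0]);Z=np.array([0,0,-1.]);X=np.cross(Y,Z)
    G=np.c_[X,Y,Z]
    return np.r_[R.T@(np.array([x,y,z])-p)*100,Ro.from_matrix(R.T@G).as_rotvec()]
def loc(o,yaw,l): c,t=np.cos(yaw),np.sin(yaw);return np.array(o)+[c*l[0]-t*l[1],t*l[0]+c*l[1]]
if __name__=="__main__":
    a=list(map(float,sys.argv[1:]));s=bot.state()
    print("t",round(s["time_s"],2),"pos",s["eef_pos"].round(4),"w",round(s["width"],4),"F",s["wrist_force"].round(1))
    for i in range(0,len(a),4): print(row(*a[i:i+4],s=s).round(3).tolist())
E
python3 - <<'E'
from go import *
g=loc((.453,.248),.234,(.014,-.023)); print(g)
print(row(*g,.12,.234+np.pi/2).round(3))
E
```

```text
[0.47195147 0.22887301]
[-35.998 -24.355  11.13    0.      0.     -0.597]
```

>>> servo_tool([
  [[-36.0,-24.35,11.1,0,0,-0.597],[-36.0,-24.35,11.1,0,0,-0.597],[-36.0,-24.35,11.1,0,0,-0.597],[-36.0,-24.35,11.1,0,0,-0.597],[-36.0,-24.35,11.1,0,0,-0.597],[-36.0,-24.35,11.1,0,0,-0.597],[-36.0,-24.35,11.1,0,0,-0.597],[-36.0,-24.35,11.1,0,0,-0.597],[-36.0,-24.35,11.1,0,0,-0.597],[-36.0,-24.35,11.1,0,0,-0.597],[-36.0,-24.35,11.1,0,0,-0.597],[-36.0,-24.35,11.1,0,0,-0.597],[-36.0,-24.35,11.1,0,0,-0.597],[-36.0,-24.35,11.1,0,0,-0.597],[-36.0,-24.35,11.1,0,0,-0.597],[-36.0,-24.35,11.1,0,0,-0.597]],
], gripper=5.5, newtons=40)

```text
time_s: 2.23
eef_pos: [0.4715, 0.2303, 0.1207]
orientation: [[-0.972, -0.234, 0.001], [-0.234, 0.972, 0.001], [-0.001, 0.0, -1.0]]
wrist_force: [-0.8, 0.1, -0.4]
width: 0.0553
```

```bash
python3 go.py .472 .2289 .12 1.8048 .472 .2289 .003 1.8048; python3 - <<'E'
from rig import optics
import cv2
a=optics.read_camera("top")["frame"][140:290,100:300];b=optics.read_camera("scene")["frame"][150:300,220:420]
cv2.imwrite("pics/b1.png",cv2.vconcat([cv2.resize(a,(400,300)),cv2.resize(b,(400,300))]))
E
```

```text
t 2.23 pos [0.4715 0.2303 0.1207] w 0.0553 F [-0.8  0.1 -0.4]
[-0.012, -0.143, 0.075, 0.0, 0.001, 0.002]
[-0.004, -0.147, 11.775, 0.0, 0.001, 0.002]
```

View pics/b1.png

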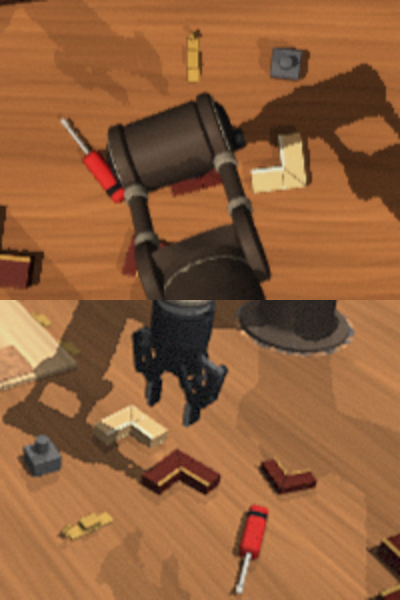

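The gripper hangs above the mid-sized mahogany corner, at about (180,470) in the scene crop, and its surroundings are clear. I'll descend and close.

>>> servo_tool([
  [[0,-0.15,3,0,0,0],[0,-0.15,6,0,0,0],[0,-0.15,9,0,0,0],[0,-0.15,10.7,0,0,0],[0,-0.15,11.4,0,0,0],[0,-0.15,11.75,0,0,0],[0,-0.15,11.75,0,0,0]],
])

```text
time_s: 2.92
eef_pos: [0.4723, 0.2279, 0.0027]
orientation: [[-0.972, -0.233, -0.0], [-0.233, 0.972, -0.0], [0.0, -0.0, -1.0]]
wrist_force: [0.3, 0.2, 0.9]
width: 0.0551
```

>>> servo_tool([
  [[0,0,0,0,0,0],[0,0,0,0,0,0],[0,0,0,0,0,0],[0,0,0,0,0,0],[0,0,0,0,0,0],[0,0,0,0,0,0]],
], gripper=2.5)

```text
time_s: 3.42
eef_pos: [0.4741, 0.2282, 0.0045]
orientation: [[-0.973, -0.232, 0.003], [-0.232, 0.973, 0.001], [-0.004, 0.001, -1.0]]
wrist_force: [-0.3, 0.5, 6.7]
width: 0.0333
```

```bash
python3 go.py .472 .2289 .12 1.8048; python3 - <<'E'
from rig import optics
import cv2
b=optics.read_camera("scene")["frame"][180:300,250:410]
cv2.imwrite("pics/b2.png",cv2.resize(b,(640,480)))
E
```

```text
t 3.42 pos [0.4741 0.2282 0.0045] w 0.0333 F [-0.3  0.5  6.7]
[0.145, 0.127, -11.547, 0.001, 0.004, 0.0]
```

View pics/b2.png

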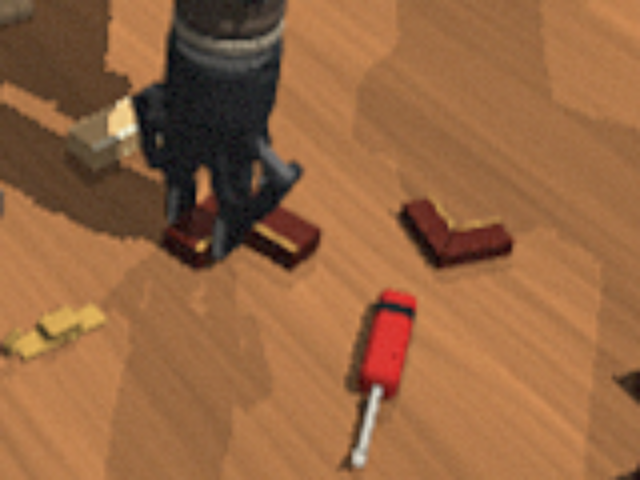

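>>> servo_tool([
  [[0.15,0.1,-0.5,0,0,0],[0.15,0.1,-2,0,0,0],[0.15,0.1,-5,0,0,0],[0.15,0.1,-8.5,0,0,0],[0.15,0.1,-11.5,0,0,0],[0.15,0.1,-11.5,0,0,0],[0.15,0.1,-11.5,0,0,0]],
])

```text
time_s: 4.05
eef_pos: [0.4721, 0.2287, 0.1201]
orientation: [[-0.973, -0.232, 0.005], [-0.232, 0.973, 0.002], [-0.005, 0.001, -1.0]]
wrist_force: [-1.3, -0.7, -0.8]
width: 0.0329
```

```bash
python3 - <<'E'
from rig import optics,bot
import cv2
from go import *
b=optics.read_camera("scene")["frame"][130:280,220:420]
cv2.imwrite("pics/b3.png",cv2.resize(b,(800,600)))
g=loc((.5465,-.1347),-.0385,(.0155,-.023)); print(g,bot.state()["width"])
print(row(*g,.12,-.0385+np.pi/2).round(3),bot.state()["eef_pos"])
E
```

```text
[ 0.56110323 -0.15827956] 0.033315841142531714
[ 1.4400e-01 -3.9677e+01 -1.8000e-01  0.0000e+00  1.0000e-03  2.7300e-01] [0.47045759 0.22800439 0.11823431]
```

View pics/b3.png

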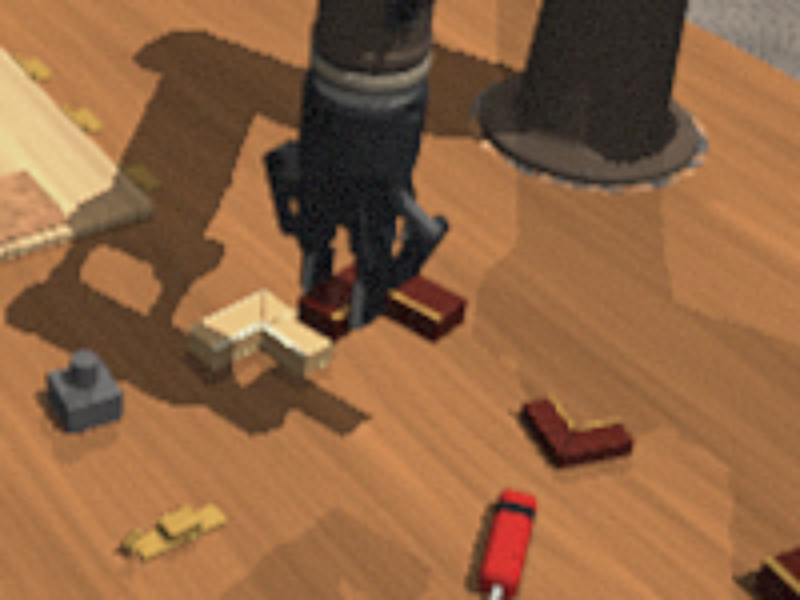

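The corner is lifted level. Next is the transfer over the cork.

>>> servo_tool([
  [[0.15,-39.7,-0.15,0,0,0.273],[0.15,-39.7,-0.15,0,0,0.273],[0.15,-39.7,-0.15,0,0,0.273],[0.15,-39.7,-0.15,0,0,0.273],[0.15,-39.7,-0.15,0,0,0.273],[0.15,-39.7,-0.15,0,0,0.273],[0.15,-39.7,-0.15,0,0,0.273],[0.15,-39.7,-0.15,0,0,0.273],[0.15,-39.7,-0.15,0,0,0.273],[0.15,-39.7,-0.15,0,0,0.273],[0.15,-39.7,-0.15,0,0,0.273],[0.15,-39.7,-0.15,0,0,0.273],[0.15,-39.7,-0.15,0,0,0.273],[0.15,-39.7,-0.15,0,0,0.273]],
])

```text
time_s: 5.27
eef_pos: [0.5598, -0.1568, 0.1177]
orientation: [[-0.999, 0.038, -0.003], [0.038, 0.999, 0.002], [0.003, 0.001, -1.0]]
wrist_force: [-0.4, -0.1, -0.2]
width: 0.0328
```

```bash
python3 go.py .5611 -.1583 .04 1.5323;  python3 go.py .5611 -.1583 .0165 1.5323
```

```text
t 5.27 pos [ 0.5598 -0.1568  0.1177] w 0.0328 F [-0.4 -0.1 -0.2]
[-0.163, -0.16, 7.773, 0.001, -0.003, 0.001]
t 5.27 pos [ 0.5598 -0.1568  0.1177] w 0.0328 F [-0.4 -0.1 -0.2]
[-0.171, -0.164, 10.123, 0.001, -0.003, 0.001]
```

>>> servo_tool([
  [[-0.15,-0.15,3,0,0,0],[-0.15,-0.15,6,0,0,0],[-0.15,-0.15,8.5,0,0,0],[-0.15,-0.15,9.4,0,0,0],[-0.15,-0.15,9.4,0,0,0],[-0.15,-0.15,9.4,0,0,0]],
])

```text
time_s: 5.77
eef_pos: [0.5626, -0.159, 0.0252]
orientation: [[-0.999, 0.037, -0.001], [0.037, 0.999, 0.0], [0.001, 0.0, -1.0]]
wrist_force: [0.7, 1.1, -1.9]
width: 0.0334
```

```bash
python3 go.py .5611 -.1583 .0165 1.5323; python3 - <<'E'
from rig import optics
import cv2
a=optics.read_camera("top")["frame"][130:250,280:440];b=optics.read_camera("scene")["frame"][120:240,150:310]
cv2.imwrite("pics/b4.png",cv2.vconcat([cv2.resize(a,(400,300)),cv2.resize(b,(400,300))]))
E
```

```text
t 5.77 pos [ 0.5626 -0.159   0.0252] w 0.0334 F [ 0.7  1.1 -1.9]
[0.153, 0.062, 0.875, 0.0, -0.001, 0.001]
```

View pics/b4.png

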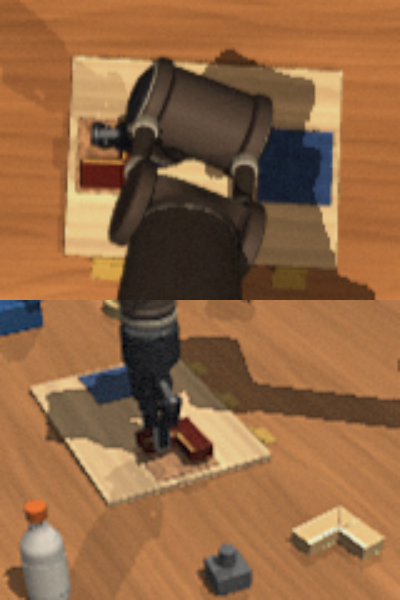

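>>> servo_tool([
  [[0.1,0.05,0.4,0,0,0],[0.1,0.05,0.7,0,0,0],[0.1,0.05,0.85,0,0,0],[0.1,0.05,0.85,0,0,0]],
])

```text
time_s: 6.2
eef_pos: [0.5616, -0.1595, 0.0168]
orientation: [[-0.999, 0.039, -0.0], [0.039, 0.999, 0.0], [0.0, 0.0, -1.0]]
wrist_force: [0.7, 0.5, -0.8]
width: 0.0329
```

Open a little (5.5 cm), then raise and look.

>>> servo_tool([
  [[0,0,0.1,0,0,0],[0,0,0.1,0,0,0]],
])

```text
time_s: 6.37
eef_pos: [0.5618, -0.1595, 0.0166]
orientation: [[-0.999, 0.039, -0.0], [0.039, 0.999, 0.0], [0.0, 0.0, -1.0]]
wrist_force: [-2.3, 0.3, 4.4]
width: 0.0328
```

>>> servo_tool([
  [[0,0,0,0,0,0],[0,0,0,0,0,0],[0,0,0,0,0,0],[0,0,0,0,0,0],[0,0,0,0,0,0],[0,0,-2,0,0,0],[0,0,-6,0,0,0],[0,0,-10,0,0,0],[0,4,-10,0,0,0],[0,8,-10,0,0,0],[0,12,-10,0,0,0],[0,16,-10,0,0,0],[0,20,-10,0,0,0],[0,24,-10,0,0,0],[0,24,-10,0,0,0],[0,24,-10,0,0,0]],
], gripper=5.5)

```text
time_s: 7.7
eef_pos: [0.5709, 0.0826, 0.1157]
orientation: [[-0.999, 0.034, 0.0], [0.034, 0.999, -0.0], [-0.0, -0.0, -1.0]]
wrist_force: [-0.3, -0.4, -0.1]
width: 0.055
```

```bash
cat > look.py <<'E'
import sys,pickle,numpy as np,cv2
from rig import bot,optics
from fit import *
# look.py out top:crop scene:crop labels...
def shot(labels,near,name):
    out={}
    for n in("scene","top"):
        p=optics.read_camera(n);ms={}
        for l in labels:
            r=optics.outline_of(p,l);K,T=p["mtx"],p["camera_from_world"]
            r=[d for d in r if np.linalg.norm(np.array(d["centre"])-project(near[l],K,T))<12]
            print(n,l,[(round(float(d["confidence"]),2),np.round(d["centre"],1).tolist(),int(np.sum(d["pixels"]))) for d in r])
            if r: ms[l]=np.array(r[0]["pixels"])
        out[n]=dict(frame=p["frame"],K=p["mtx"],T=p["camera_from_world"],ms=ms)
    pickle.dump(out,open(name+".pkl","wb"));return out
def est(o,l,z0,x0,parts=None):
    for vs in (("top","scene"),("top",),("scene",)):
        if all(l in o[v]["ms"] for v in vs):
            p,e=fit(parts or M[l],[(o[v]["ms"][l],o[v]["K"],o[v]["T"]) for v in vs],z0,x0)
            print(l,vs,p.round(4),round(e,3))
E
python3 - <<'E'
from look import *
o=shot(["mahogany_corner"],{"mahogany_corner":(.545,-.137,.02)},"d1")
est(o,"mahogany_corner",.012,(.5465,-.1347,-.0385))
a=o["top"]["frame"][130:250,290:450];b=o["scene"]["frame"][120:240,150:310]
cv2.imwrite("pics/b5.png",cv2.vconcat([cv2.resize(a,(400,300),interpolation=2),cv2.resize(b,(400,300),interpolation=2)]))
E
```

```text
scene mahogany_corner []
top mahogany_corner [(0.96, [326.2, 196.9], 555)]
mahogany_corner ('top',) [ 0.5465 -0.1341  0.0048] 0.063
```

View pics/b5.png

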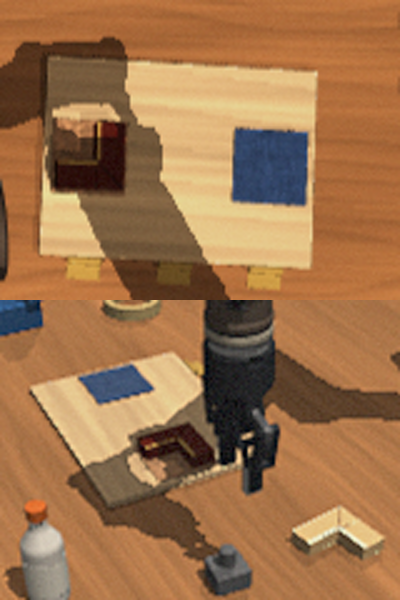

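```bash
python3 go.py .605 .114 .11 1.461
```

```text
t 7.9 pos [0.571  0.079  0.1156] w 0.0549 F [-0.4 -0.  -0.2]
[-3.256, 3.635, 0.559, -0.0, -0.0, 0.069]
```

>>> servo_tool([
  [[-3.25,3.6,0.55,0,0,0.07],[-3.25,3.6,0.55,0,0,0.07],[-3.25,3.6,0.55,0,0,0.07],[-3.25,3.6,0.55,0,0,0.07]],
])

```text
time_s: 8.23
eef_pos: [0.6049, 0.1139, 0.11]
orientation: [[-0.994, 0.109, -0.001], [0.109, 0.994, -0.001], [0.001, -0.001, -1.0]]
wrist_force: [-0.4, -0.0, -0.5]
width: 0.0548
```

```bash
python3 go.py .605 .114 .11 1.461; python3 - <<'E'
from look import *
o=shot(["mahogany_corner","cork","felt","weight"],{"mahogany_corner":(.545,-.137,.02),"cork":(.545,-.137,.02),"felt":(.538,-.354,.01),"weight":(.605,.114,.02)},"d2")
est(o,"mahogany_corner",.012,(.5465,-.1347,-.0385))
est(o,"felt",.009,(.5365,-.3547,-.0385))
a=o["top"]["frame"][150:240,300:420];b=o["scene"]["frame"][140:230,160:280]
cv2.imwrite("pics/b6.png",cv2.vconcat([cv2.resize(a,(400,300),interpolation=2),cv2.resize(b,(400,300),interpolation=2)]))
E
```

```text
t 8.23 pos [0.6049 0.1139 0.11  ] w 0.0548 F [-0.4 -0.  -0.5]
[-0.007, 0.016, 0.003, -0.001, -0.001, 0.001]
scene mahogany_corner [(0.59, [217.4, 175.2], 293)]
scene cork [(0.62, [216.5, 188.4], 154)]
scene felt [(0.6, [195.0, 153.7], 318)]
scene weight [(0.69, [240.6, 229.9], 290)]
top mahogany_corner [(0.85, [326.3, 197.5], 524)]
top cork []
top felt [(0.59, [399.0, 197.5], 960)]
top weight [(0.37, [243.7, 180.8], 52)]
mahogany_corner ('top', 'scene') [ 0.5468 -0.1341  0.0017] 0.409
mahogany_corner ('top',) [ 0.5463 -0.1341  0.0008] 0.03
mahogany_corner ('scene',) [ 0.5557 -0.1369 -0.1855] 0.264
felt ('top', 'scene') [ 0.5385 -0.3552 -0.0384] 0.209
felt ('top',) [ 0.5354 -0.3558 -0.0283] 0.083
felt ('scene',) [ 0.5403 -0.3549 -0.0493] 0.093
```

View pics/b6.png

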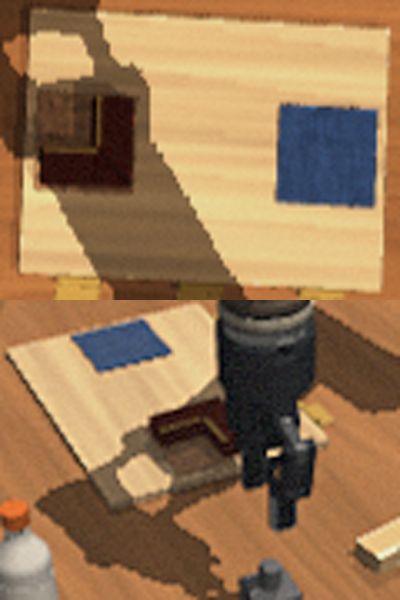

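```bash
cat > edge.py <<'E'
import numpy as np,cv2,pickle
from scipy.ndimage import map_coordinates,gaussian_filter
from fit import *
def edge(view,A,B,chan=None,rng=4.,n=40,trim=.12,sig=.6):
    """subpixel edge near world segment A-B: returns world points at z of A"""
    K,T=view["K"],view["T"];g=view["frame"].astype(float)
    a,b=project(A,K,T),project(B,K,T);t=(b-a)/np.linalg.norm(b-a);nn=np.array([-t[1],t[0]])
    s=np.arange(-rng,rng+.01,.1);P=[]
    for f in np.linspace(trim,1-trim,n):
        q=a+(b-a)*f; pts=q+np.outer(s,nn)
        d=0
        for c in range(3):
            v=map_coordinates(gaussian_filter(g[:,:,c],sig),[pts[:,1],pts[:,0]],order=1);d=d+np.gradient(v)**2
        k=np.argmax(d); w=d[max(0,k-8):k+9];P.append(q+nn*(s[max(0,k-8):k+9]*w).sum()/w.sum())
    P=np.array(P)
    W=np.array([unproj(p,A[2],K,T)[:2] for p in P])
    # robust line
    for _ in range(4):
        vx,vy,x0,y0=cv2.fitLine(W.astype(np.float32),cv2.DIST_HUBER,0,1e-4,1e-4).ravel()
        r=(W-[x0,y0])@[-vy,vx]; ok=np.abs(r)<max(2.0*np.median(np.abs(r)),.0004)
        W=W[ok]
    return (x0,y0),np.arctan2(vy,vx),np.std(r),len(W)
E
python3 - <<'E'
from edge import *
T=pickle.load(open("d0.pkl","rb"))["top"]["T"];print(-T[:3,:3].T@T[:3,3])
T=pickle.load(open("d0.pkl","rb"))["scene"]["T"];print(-T[:3,:3].T@T[:3,3])
def corners(o,yaw,hx,hy,z):
    c,s=np.cos(yaw),np.sin(yaw)
    f=lambda x,y:np.array([o[0]+c*x-s*y,o[1]+s*x+c*y,z])
    return {"near":(f(-hx,-hy),f(-hx,hy)),"far":(f(hx,-hy),f(hx,hy)),"right":(f(-hx,-hy),f(hx,-hy)),"left":(f(-hx,hy),f(hx,hy))}
import warnings
for dn in("d0","d2"):
  d=pickle.load(open(dn+".pkl","rb"))
  V=d["top"]
  for nm,o,hx,hy,z in (("cork",(.5444,-.1357),.045,.045,.012),("felt",(.5366,-.355),.045,.045,.012),("flap",(.540,-.2454),.12,.165,.009),("corner",(.5463,-.1341),.04,.04,.032)):
    if nm=="corner" and dn=="d0": continue
    if nm=="cork" and dn=="d2": continue
    for k,(A,B) in corners(o,-.0385,hx,hy,z).items():
        p,a,r,n=edge(V,A,B)
        a=(a+np.pi/4)%(np.pi/2)-np.pi/4
        print(dn,nm,k,np.round(p,4),"yaw %.4f"%a,"res %.5f"%r,n)
E
```

```text
[0.45681105 0.11333872 1.44808373]
[1.00129449 0.84773585 0.74922523]
d0 cork near [ 0.5006 -0.1349] yaw -0.0343 res 0.00041 20
d0 cork far [ 0.5909 -0.1298] yaw 0.0185 res 0.00045 30
d0 cork right [ 0.5377 -0.1812] yaw -0.0058 res 0.00024 32
d0 cork left [ 0.5406 -0.08  ] yaw -0.0503 res 0.00013 24
d0 felt near [ 0.4926 -0.3668] yaw -0.0551 res 0.00031 31
d0 felt far [ 0.5825 -0.3503] yaw -0.0223 res 0.00016 25
d0 felt right [ 0.5285 -0.3998] yaw -0.0267 res 0.00021 33
d0 felt left [ 0.5339 -0.309 ] yaw -0.0206 res 0.00018 36
d0 flap near [ 0.4219 -0.2427] yaw -0.0367 res 0.00075 38
d0 flap far [ 0.6598 -0.2664] yaw -0.0368 res 0.00020 22
d0 flap right [ 0.5318 -0.409 ] yaw -0.0321 res 0.00031 17
d0 flap left [ 0.5502 -0.0807] yaw -0.0411 res 0.00045 36
d2 felt near [ 0.4939 -0.3483] yaw -0.0519 res 0.00019 25
d2 felt far [ 0.5826 -0.3545] yaw -0.0372 res 0.00028 18
d2 felt right [ 0.5294 -0.3999] yaw -0.0293 res 0.00013 24
d2 felt left [ 0.5391 -0.3091] yaw -0.0193 res 0.00019 33
d2 flap near [ 0.4217 -0.243 ] yaw -0.0341 res 0.00041 24
d2 flap far [ 0.6598 -0.269 ] yaw -0.0396 res 0.00028 29
d2 flap right [ 0.5393 -0.4071] yaw -0.0270 res 0.00416 39
d2 flap left [ 0.5589 -0.0811] yaw -0.0415 res 0.00043 29
d2 corner near [ 0.5021 -0.132 ] yaw -0.1920 res 0.00057 18
d2 corner far [ 0.5954 -0.1306] yaw -0.2045 res 0.00061 14
d2 corner right [ 0.5417 -0.1743] yaw -0.0179 res 0.00035 21
d2 corner left [ 0.5416 -0.0876] yaw 0.1273 res 0.00035 12
```

>>> servo_tool([
  [[8,25,-4,0,0,0],[8,25,-4,0,0,0],[8,25,-4,0,0,0],[8,25,-4,0,0,0],[8,25,-4,0,0,0],[8,25,-4,0,0,0],[8,25,-4,0,0,0],[8,25,-4,0,0,0]],
])

```text
time_s: 9.4
eef_pos: [0.5519, 0.3769, 0.1515]
orientation: [[-0.995, 0.104, 0.002], [0.104, 0.995, 0.003], [-0.002, 0.003, -1.0]]
wrist_force: [0.2, 1.0, -0.2]
width: 0.055
```

```bash
python3 - <<'E'
from look import *
o=shot(["mahogany_corner","cork","felt","weight"],{"mahogany_corner":(.545,-.137,.02),"cork":(.56,-.12,.02),"felt":(.538,-.354,.01),"weight":(.605,.114,.02)},"d3")
est(o,"mahogany_corner",.012,(.5465,-.1347,-.0385))
est(o,"felt",.009,(.5365,-.3547,-.0385))
est(o,"weight",0,(.605,.114,-.1))
a=o["top"]["frame"][150:240,300:420];b=o["scene"]["frame"][140:230,160:280]
cv2.imwrite("pics/b7.png",cv2.vconcat([cv2.resize(a,(400,300),interpolation=2),cv2.resize(b,(400,300),interpolation=2)]))
E
```

```text
scene mahogany_corner [(0.9, [220.3, 177.3], 353)]
scene cork []
scene felt [(0.66, [193.4, 153.3], 295)]
scene weight [(0.79, [240.8, 229.3], 289)]
top mahogany_corner [(0.76, [326.4, 197.1], 551)]
top cork [(0.61, [323.6, 187.7], 372)]
top felt [(0.86, [398.4, 194.0], 892)]
top weight [(0.68, [244.2, 175.0], 190)]
mahogany_corner ('top', 'scene') [ 0.5467 -0.134   0.0017] 0.196
mahogany_corner ('top',) [ 0.5462 -0.134   0.0019] 0.064
mahogany_corner ('scene',) [ 0.5487 -0.1355 -0.0191] 0.078
felt ('top', 'scene') [ 0.5378 -0.355  -0.0196] 0.168
felt ('top',) [ 0.5368 -0.355  -0.0061] 0.041
felt ('scene',) [ 0.5408 -0.3552 -0.0598] 0.09
weight ('top', 'scene') [ 0.6037  0.113  -0.1622] 0.384
weight ('top',) [ 0.6019  0.1128 -0.1405] 0.237
weight ('scene',) [ 0.6057  0.1127 -0.1529] 0.098
```

View pics/b7.png

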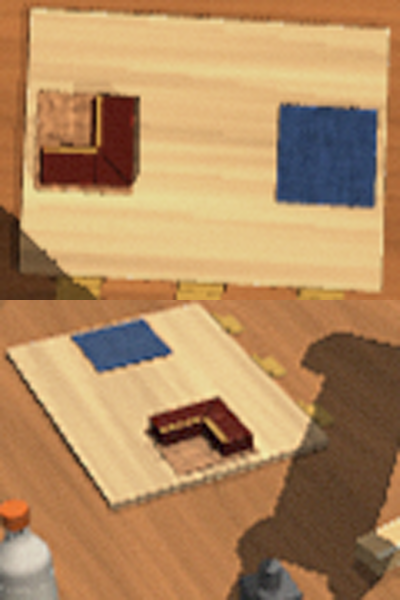

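```bash
python3 go.py .6045 .1135 .10 1.451
```

```text
t 9.9 pos [0.5529 0.3711 0.1501] w 0.0551 F [ 0.5 -0.3  0.8]
[-7.965, -25.039, 5.012, -0.0, -0.0, 0.009]
```

>>> servo_tool([
  [[-7.95,-25.05,5,0,0,0.01],[-7.95,-25.05,5,0,0,0.01],[-7.95,-25.05,5,0,0,0.01],[-7.95,-25.05,5,0,0,0.01],[-7.95,-25.05,5,0,0,0.01],[-7.95,-25.05,5,0,0,0.01],[-7.95,-25.05,5,0,0,0.01],[-7.95,-25.05,5,0,0,0.01],[-7.95,-25.05,5,0,0,0.01],[-7.95,-25.05,5,0,0,0.01],[-7.95,-25.05,5,0,0,0.01]],
])

```text
time_s: 10.82
eef_pos: [0.6045, 0.1159, 0.1007]
orientation: [[-0.993, 0.117, 0.001], [0.117, 0.993, 0.0], [-0.001, 0.001, -1.0]]
wrist_force: [-0.2, -0.1, 0.1]
width: 0.0551
```

```bash
python3 go.py .6045 .1135 .032 1.451
```

```text
t 10.82 pos [0.6045 0.1159 0.1007] w 0.0551 F [-0.2 -0.1  0.1]
[-0.022, -0.242, 6.871, 0.001, 0.001, 0.002]
```

>>> servo_tool([
  [[0,-0.1,3,0,0,0],[0,-0.15,5.5,0,0,0],[0,-0.15,6.5,0,0,0],[0,-0.15,6.85,0,0,0],[0,-0.15,6.85,0,0,0],[0,-0.15,6.85,0,0,0]],
])

```text
time_s: 11.32
eef_pos: [0.6051, 0.1139, 0.0327]
orientation: [[-0.993, 0.118, 0.002], [0.118, 0.993, 0.0], [-0.002, 0.0, -1.0]]
wrist_force: [-0.6, -0.5, -0.2]
width: 0.0549
```

>>> servo_tool([
  [[0,0,0,0,0,0],[0,0,0,0,0,0],[0,0,0,0,0,0],[0,0,0,0,0,0],[0,0,0,0,0,0],[0,0,0,0,0,0],[0,0,0,0,0,0]],
], gripper=1, newtons=60)

```text
time_s: 11.9
eef_pos: [0.6053, 0.1127, 0.0333]
orientation: [[-0.993, 0.118, 0.002], [0.118, 0.993, -0.0], [-0.002, -0.0, -1.0]]
wrist_force: [-0.8, -2.0, 5.3]
width: 0.0177
```

```bash
python3 go.py .6045 .1135 .10 1.451; python3 - <<'E'
from rig import optics
import cv2
b=optics.read_camera("scene")["frame"][160:280,190:350]
cv2.imwrite("pics/b8.png",cv2.resize(b,(640,480)))
E
```

```text
t 11.9 pos [0.6053 0.1127 0.0333] w 0.0177 F [-0.8 -2.   5.3]
[0.076, 0.074, -6.673, -0.0, 0.002, 0.001]
```

View pics/b8.png

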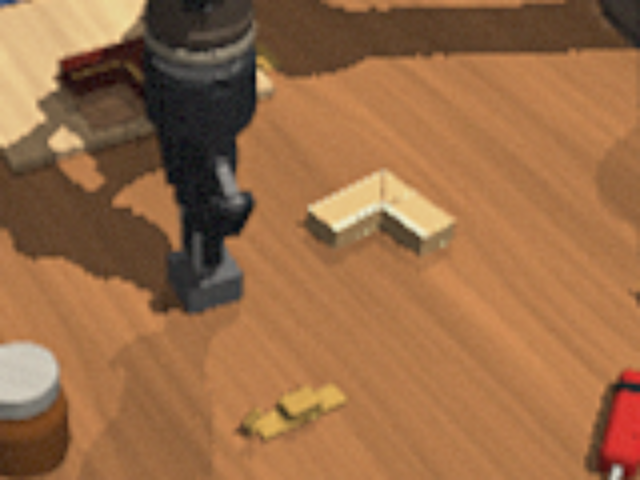

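>>> servo_tool([
  [[0,0,-0.5,0,0,0],[0,0,-1.5,0,0,0],[0,0,-4,0,0,0],[0,0,-7,0,0,0],[0,0,-8.7,0,0,0],[0,0,-8.7,0,0,0],[0,0,-8.7,0,0,0]],
])

```text
time_s: 12.53
eef_pos: [0.6046, 0.1134, 0.1196]
orientation: [[-0.993, 0.119, 0.002], [0.119, 0.993, 0.001], [-0.002, 0.001, -1.0]]
wrist_force: [-1.3, -0.4, -5.4]
width: 0.0176
```

```bash
python3 - <<'E'
from look import *
print(bot.state()["eef_pos"],bot.state()["wrist_force"],bot.state()["wrist_torque"],bot.state()["width"])
o=shot(["weight"],{"weight":(.605,.114,.10)},"d4")
b=o["scene"]["frame"][130:250,170:330]
cv2.imwrite("pics/b9.png",cv2.resize(b,(640,480)))
from go import *
print(row(.5235,-.1573,.12,1.5323).round(3))
E
```

```text
[0.60462259 0.1133996  0.11955506] [-1.26955617 -0.42168926 -5.42115082] [-0.01020424 -0.04929944  0.04234503] 0.017553917590432393
scene weight [(0.51, [238.3, 207.8], 228)]
top weight []
[ 4.5890e+00 -2.7766e+01 -3.3300e-01 -1.0000e-03 -5.0000e-03 -8.0000e-02]
```

View pics/b9.png

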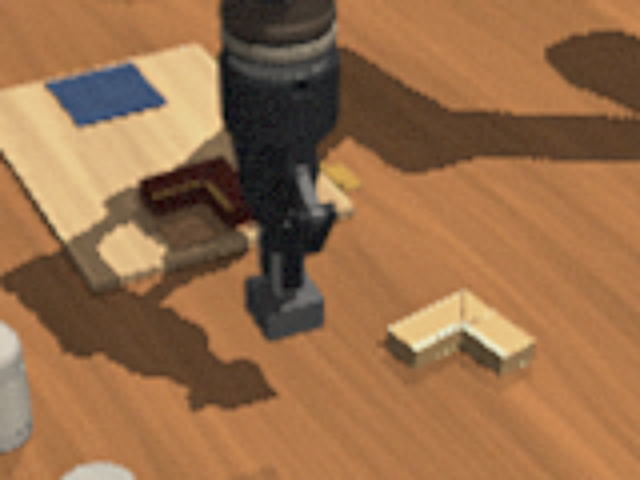

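>>> servo_tool([
  [[4.6,-27.8,-0.3,0,0,-0.08],[4.6,-27.8,-0.3,0,0,-0.08],[4.6,-27.8,-0.3,0,0,-0.08],[4.6,-27.8,-0.3,0,0,-0.08],[4.6,-27.8,-0.3,0,0,-0.08],[4.6,-27.8,-0.3,0,0,-0.08],[4.6,-27.8,-0.3,0,0,-0.08],[4.6,-27.8,-0.3,0,0,-0.08],[4.6,-27.8,-0.3,0,0,-0.08],[4.6,-27.8,-0.3,0,0,-0.08],[4.6,-27.8,-0.3,0,0,-0.08],[4.6,-27.8,-0.3,0,0,-0.08]],
])

```text
time_s: 13.73
eef_pos: [0.5256, -0.1561, 0.1212]
orientation: [[-0.999, 0.037, -0.001], [0.037, 0.999, 0.001], [0.001, 0.001, -1.0]]
wrist_force: [1.4, 0.4, -4.9]
width: 0.0172
```

```bash
python3 go.py .5235 -.1573 .075 1.5323 .5235 -.1573 .0653 1.5323
```

```text
t 13.73 pos [ 0.5256 -0.1561  0.1212] w 0.0172 F [ 1.4  0.4 -4.9]
[0.2, -0.134, 4.621, 0.001, -0.001, 0.001]
[0.199, -0.134, 5.591, 0.001, -0.001, 0.001]
```

>>> servo_tool([
  [[0.15,-0.13,2,0,0,0],[0.15,-0.13,4,0,0,0],[0.15,-0.13,4.8,0,0,0],[0.15,-0.13,4.8,0,0,0],[0.15,-0.13,4.8,0,0,0],[0.15,-0.13,4.8,0,0,0]],
])

```text
time_s: 14.23
eef_pos: [0.5252, -0.1586, 0.0747]
orientation: [[-0.999, 0.038, 0.002], [0.038, 0.999, -0.001], [-0.002, -0.001, -1.0]]
wrist_force: [0.6, -0.5, -4.5]
width: 0.0176
```

```bash
python3 go.py .5235 -.1573 .0653 1.5323; python3 - <<'E'
from rig import optics
import cv2
a=optics.read_camera("top")["frame"][140:230,290:410];b=optics.read_camera("scene")["frame"][130:220,160:280]
cv2.imwrite("pics/b10.png",cv2.vconcat([cv2.resize(a,(400,300)),cv2.resize(b,(400,300))]))
E
```

```text
t 14.23 pos [ 0.5252 -0.1586  0.0747] w 0.0176 F [ 0.6 -0.5 -4.5]
[0.175, 0.125, 0.94, -0.001, 0.002, 0.001]
```

View pics/b10.png

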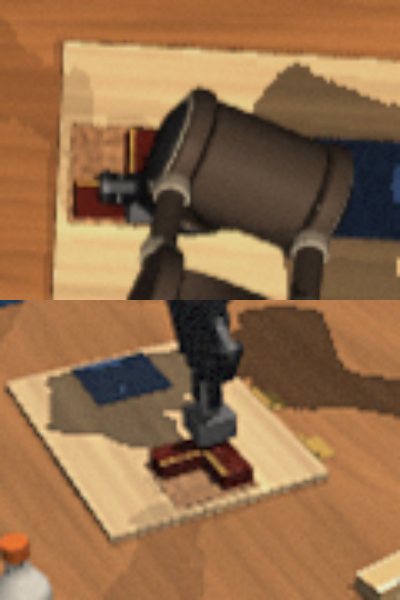

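>>> servo_tool([
  [[0.15,0.05,0.4,0,0,0],[0.15,0.05,0.7,0,0,0],[0.15,0.05,0.85,0,0,0],[0.15,0.05,0.95,0,0,0],[0.15,0.05,0.95,0,0,0]],
])

```text
time_s: 14.75
eef_pos: [0.5225, -0.1584, 0.0653]
orientation: [[-0.999, 0.039, -0.001], [0.039, 0.999, -0.0], [0.001, -0.0, -1.0]]
wrist_force: [-3.3, -0.4, 3.5]
width: 0.0176
```

>>> servo_tool([
  [[0,0,0,0,0,0],[0,0,0,0,0,0],[0,0,0,0,0,0],[0,0,0,0,0,0],[0,0,0,0,0,0],[0,0,-2,0,0,0],[0,0,-5,0,0,0],[0,4,-5,0,0,0],[0,8,-5,0,0,0],[0,12,-5,0,0,0],[0,16,-5,0,0,0],[0,20,-5,0,0,0],[0,24,-5,0,0,0],[0,28,-5,0,0,0],[0,32,-5,0,0,0],[0,36,-5,0,0,0],[0,40,-5,0,0,0],[0,40,-5,0,0,0]],
], gripper=5)

```text
time_s: 16.25
eef_pos: [0.5387, 0.2487, 0.115]
orientation: [[-0.999, 0.033, 0.003], [0.033, 0.999, 0.004], [-0.003, 0.005, -1.0]]
wrist_force: [0.5, 0.0, 0.1]
width: 0.0498
```

```bash
python3 - <<'E'
from look import *
print(bot.state()["eef_pos"])
o=shot(["mahogany_corner","weight","hook"],{"mahogany_corner":(.545,-.137,.02),"weight":(.5235,-.157,.05),"hook":(.609,.253,.01)},"d5")
est(o,"weight",.032,(.5235,-.157,-.0385))
est(o,"mahogany_corner",.012,(.547,-.135,-.0385))
est(o,"mahogany_corner",.012,(.547,-.135,-.0385),M["mahogany_corner"])
est(o,"hook",0,(.609,.253,.03))
a=o["top"]["frame"][150:240,300:420];b=o["scene"]["frame"][140:230,160:280]
cv2.imwrite("pics/b11.png",cv2.vconcat([cv2.resize(a,(400,300),interpolation=2),cv2.resize(b,(400,300),interpolation=2)]))
E
```

```text
[0.53871709 0.24871081 0.11503375]
scene mahogany_corner [(0.82, [220.2, 180.4], 255)]
scene weight [(0.61, [226.2, 169.5], 206)]
scene hook [(0.65, [264.6, 261.1], 172)]
top mahogany_corner [(0.57, [321.8, 195.2], 349)]
top weight [(0.71, [333.2, 201.1], 244)]
top hook []
weight ('top', 'scene') [ 0.5205 -0.1567 -0.0515] 0.34
weight ('top',) [ 0.5193 -0.1566  0.0058] 0.094
weight ('scene',) [ 0.5251 -0.154  -0.0268] 0.132
mahogany_corner ('top', 'scene') [ 0.5467 -0.134  -0.0014] 1.007
mahogany_corner ('top',) [ 0.5463 -0.134  -0.0006] 0.529
mahogany_corner ('scene',) [ 0.5501 -0.1333 -0.1052] 0.414
mahogany_corner ('top', 'scene') [ 0.5467 -0.134  -0.0014] 1.007
mahogany_corner ('top',) [ 0.5463 -0.134  -0.0006] 0.529
mahogany_corner ('scene',) [ 0.5501 -0.1333 -0.1052] 0.414
hook ('scene',) [0.6089 0.2524 0.0517] 0.228
```

View pics/b11.png

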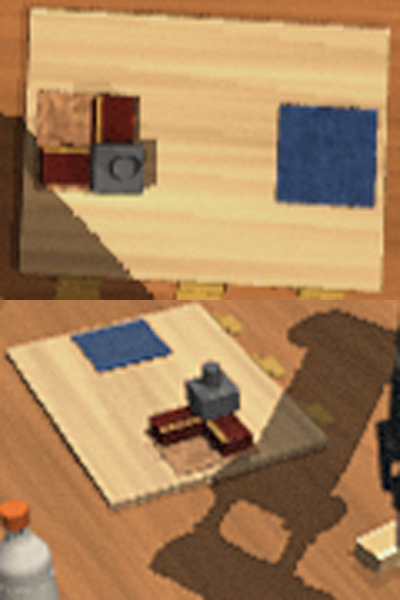

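```bash
python3 go.py .6087 .253 .09 1.601
```

```text
t 16.65 pos [0.5381 0.24   0.1142] w 0.0504 F [-0.1 -0.7  0.2]
[-6.997, 1.586, 2.415, -0.0, -0.0, -0.071]
```

>>> servo_tool([
  [[-7,1.6,2.4,0,0,-0.07],[-7,1.6,2.4,0,0,-0.07],[-7,1.6,2.4,0,0,-0.07],[-7,1.6,2.4,0,0,-0.07],[-7,1.6,2.4,0,0,-0.07],[-7,1.6,2.4,0,0,-0.07]],
], gripper=5, newtons=40)

```text
time_s: 17.15
eef_pos: [0.6079, 0.2542, 0.0907]
orientation: [[-1.0, -0.03, -0.001], [-0.03, 1.0, -0.0], [0.001, -0.0, -1.0]]
wrist_force: [-0.1, -1.4, 0.1]
width: 0.0504
```

```bash
python3 go.py .6087 .253 .0055 1.601; python3 - <<'E'
from rig import optics
import cv2
a=optics.read_camera("top")["frame"][120:210,150:270];b=optics.read_camera("scene")["frame"][200:290,210:330]
cv2.imwrite("pics/b12.png",cv2.vconcat([cv2.resize(a,(400,300)),cv2.resize(b,(400,300))]))
E
```

```text
t 17.15 pos [0.6079 0.2542 0.0907] w 0.0504 F [-0.1 -1.4  0.1]
[-0.085, -0.118, 8.516, -0.0, -0.001, 0.0]
```

View pics/b12.png

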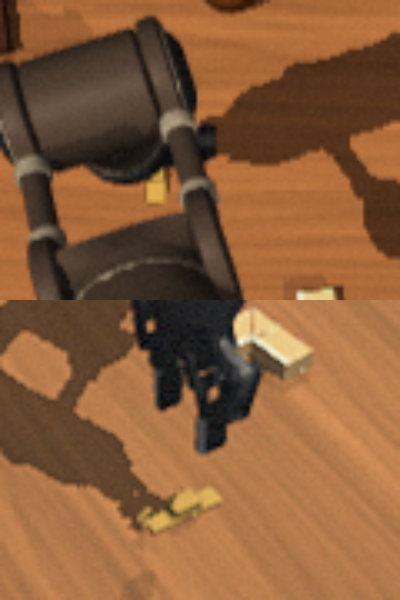

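>>> servo_tool([
  [[-0.05,-0.1,3,0,0,0],[-0.05,-0.1,6,0,0,0],[-0.05,-0.1,7.7,0,0,0],[-0.05,-0.1,8.3,0,0,0],[-0.05,-0.1,8.45,0,0,0],[-0.05,-0.1,8.45,0,0,0]],
])

```text
time_s: 17.75
eef_pos: [0.6093, 0.2541, 0.0065]
orientation: [[-1.0, -0.031, 0.001], [-0.031, 1.0, 0.0], [-0.001, 0.0, -1.0]]
wrist_force: [0.7, -0.3, 0.1]
width: 0.0502
```

>>> servo_tool([
  [[0,0,0,0,0,0],[0,0,0,0,0,0],[0,0,0,0,0,0],[0,0,0,0,0,0],[0,0,0,0,0,0],[0,0,0,0,0,0],[0,0,0,0,0,0]],
], gripper=0.8)

```text
time_s: 18.33
eef_pos: [0.6109, 0.2544, 0.008]
orientation: [[-1.0, -0.031, 0.003], [-0.031, 1.0, 0.001], [-0.003, 0.001, -1.0]]
wrist_force: [-0.5, -0.8, 6.4]
width: 0.0163
```

>>> servo_tool([
  [[0,0,-0.5,0,0,0],[0,0,-1.5,0,0,0],[0,0,-4,0,0,0],[0,0,-7,0,0,0],[0,0,-10,0,0,0],[0,0,-11,0,0,0],[0,0,-11,0,0,0],[0,0,-11,0,0,0]],
])

```text
time_s: 19.0
eef_pos: [0.6091, 0.2539, 0.116]
orientation: [[-1.0, -0.031, 0.001], [-0.031, 1.0, 0.0], [-0.001, 0.0, -1.0]]
wrist_force: [-0.3, -0.9, -1.7]
width: 0.0164
```

```bash
python3 go.py .5379 -.355 .12 1.5338; python3 - <<'E'
from rig import optics
import cv2
b=optics.read_camera("scene")["frame"][170:290,180:340]
cv2.imwrite("pics/b13.png",cv2.resize(b,(640,480)))
E
```

```text
t 19.0 pos [0.6091 0.2539 0.116 ] w 0.0164 F [-0.3 -0.9 -1.7]
[9.02, -60.634, -0.422, 0.0, 0.001, 0.068]
```

View pics/b13.png

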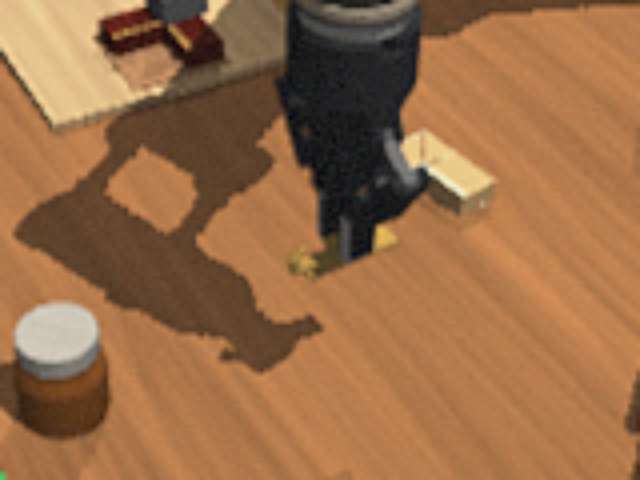

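>>> servo_tool([
  [[9,-60.6,-2,0,0,0.068],[9,-60.6,-2,0,0,0.068],[9,-60.6,-2,0,0,0.068],[9,-60.6,-2,0,0,0.068],[9,-60.6,-2,0,0,0.068],[9,-60.6,-2,0,0,0.068],[9,-60.6,-2,0,0,0.068],[9,-60.6,-2,0,0,0.068],[9,-60.6,-2,0,0,0.068],[9,-60.6,-2,0,0,0.068],[9,-60.6,-2,0,0,0.068],[9,-60.6,-2,0,0,0.068],[9,-60.6,-2,0,0,0.068],[9,-60.6,-2,0,0,0.068],[9,-60.6,-2,0,0,0.068],[9,-60.6,-2,0,0,0.068],[9,-60.6,-2,0,0,0.068],[9,-60.6,-2,0,0,0.068],[9,-60.6,-2,0,0,0.068]],
])

```text
time_s: 20.63
eef_pos: [0.5372, -0.3526, 0.1338]
orientation: [[-0.999, 0.036, -0.003], [0.036, 0.999, 0.003], [0.003, 0.003, -1.0]]
wrist_force: [0.0, 0.2, -1.2]
width: 0.0162
```

```bash
python3 go.py .5383 -.355 .03 1.5338
```

```text
t 20.63 pos [ 0.5372 -0.3526  0.1338] w 0.0162 F [ 0.   0.2 -1.2]
[-0.147, -0.264, 10.377, 0.003, -0.003, 0.001]
```

>>> servo_tool([
  [[-0.1,-0.2,3.5,0,0,0],[-0.1,-0.2,7,0,0,0],[-0.1,-0.2,9.5,0,0,0],[-0.1,-0.2,10.4,0,0,0],[-0.1,-0.2,10.4,0,0,0],[-0.1,-0.2,10.4,0,0,0]],
])

```text
time_s: 21.13
eef_pos: [0.5395, -0.3557, 0.0318]
orientation: [[-0.999, 0.035, -0.0], [0.035, 0.999, 0.0], [0.0, 0.0, -1.0]]
wrist_force: [0.9, 0.1, -0.9]
width: 0.0164
```

```bash
python3 go.py .5383 -.355 .02 1.5338; python3 - <<'E'
from rig import optics
import cv2
a=optics.read_camera("top")["frame"][140:230,320:440];b=optics.read_camera("scene")["frame"][110:200,140:260]
cv2.imwrite("pics/b14.png",cv2.vconcat([cv2.resize(a,(400,300)),cv2.resize(b,(400,300))]))
E
```

```text
t 21.13 pos [ 0.5395 -0.3557  0.0318] w 0.0164 F [ 0.9  0.1 -0.9]
[0.119, 0.067, 1.18, 0.0, -0.0, 0.002]
```

View pics/b14.png

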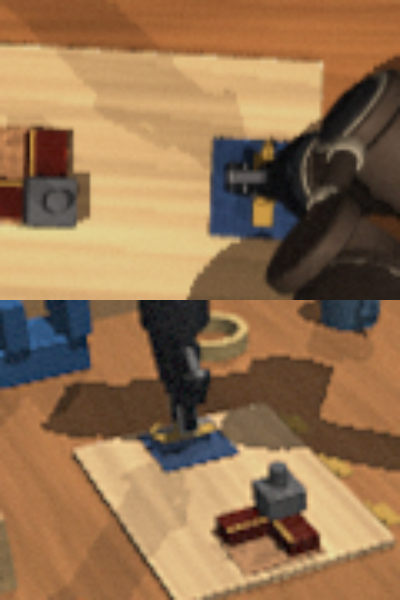

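>>> servo_tool([
  [[0.08,0.04,0.5,0,0,0],[0.08,0.04,0.9,0,0,0],[0.08,0.04,1.1,0,0,0],[0.08,0.04,1.2,0,0,0],[0.08,0.04,1.2,0,0,0]],
])

```text
time_s: 21.65
eef_pos: [0.5382, -0.3563, 0.02]
orientation: [[-0.999, 0.037, -0.0], [0.037, 0.999, 0.0], [0.0, 0.0, -1.0]]
wrist_force: [-1.2, -0.5, 0.3]
width: 0.0163
```

>>> servo_tool([
  [[0,0,0.08,0,0,0],[0,0,0.08,0,0,0]],
])

```text
time_s: 21.82
eef_pos: [0.5382, -0.3564, 0.02]
orientation: [[-0.999, 0.037, -0.0], [0.037, 0.999, 0.0], [0.001, 0.0, -1.0]]
wrist_force: [-2.9, 0.8, 6.0]
width: 0.0166
```

>>> servo_tool([
  [[0,0,0,0,0,0],[0,0,0,0,0,0],[0,0,0,0,0,0],[0,0,0,0,0,0],[0,0,0,0,0,0],[0,0,-2,0,0,0],[0,0,-6,0,0,0],[0,0,-10,0,0,0],[0,0,-12,0,0,0],[0,0,-12,0,0,0]],
], gripper=4.5)

```text
time_s: 22.65
eef_pos: [0.5424, -0.3593, 0.1463]
orientation: [[-0.999, 0.037, 0.01], [0.037, 0.999, -0.008], [-0.011, -0.008, -1.0]]
wrist_force: [-0.3, -0.7, -0.6]
width: 0.0448
```

```bash
python3 - <<'E'
from look import *
from go import *
print(bot.state()["eef_pos"])
for n,c in(("scene",(110,140)),("top",(140,320))):
    f=optics.read_camera(n)["frame"][c[0]:c[0]+90,c[1]:c[1]+120]; cv2.imwrite(f"pics/b15{n}.png",cv2.resize(f,(640,480)))
g=loc((.456,.3965),.68,(-.018,0));print(g)
print(row(*g,.135,.68+np.pi/2).round(3))
E
```

```text
[ 0.54237154 -0.35934238  0.14625805]
[0.44200369 0.38518173]
[ 1.2419e+01  7.3793e+01  3.9000e-01 -2.0000e-03  2.0000e-03 -7.1700e-01]
```

View pics/b15scene.png

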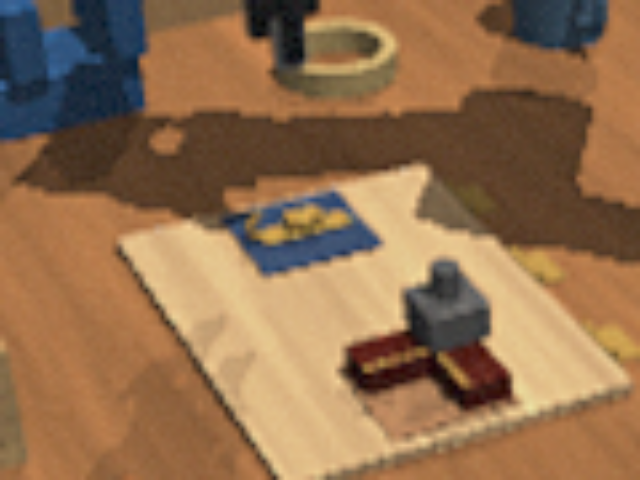

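>>> servo_tool([
  [[12.4,73.8,0.4,0,0,-0.717],[12.4,73.8,0.4,0,0,-0.717],[12.4,73.8,0.4,0,0,-0.717],[12.4,73.8,0.4,0,0,-0.717],[12.4,73.8,0.4,0,0,-0.717],[12.4,73.8,0.4,0,0,-0.717],[12.4,73.8,0.4,0,0,-0.717],[12.4,73.8,0.4,0,0,-0.717],[12.4,73.8,0.4,0,0,-0.717],[12.4,73.8,0.4,0,0,-0.717],[12.4,73.8,0.4,0,0,-0.717],[12.4,73.8,0.4,0,0,-0.717],[12.4,73.8,0.4,0,0,-0.717],[12.4,73.8,0.4,0,0,-0.717],[12.4,73.8,0.4,0,0,-0.717],[12.4,73.8,0.4,0,0,-0.717],[12.4,73.8,0.4,0,0,-0.717],[12.4,73.8,0.4,0,0,-0.717],[12.4,73.8,0.4,0,0,-0.717],[12.4,73.8,0.4,0,0,-0.717]],
])

```text
time_s: 24.42
eef_pos: [0.4394, 0.3867, 0.1325]
orientation: [[-0.775, -0.632, -0.003], [-0.632, 0.775, -0.003], [0.004, 0.0, -1.0]]
wrist_force: [0.0, -1.0, -0.8]
width: 0.045
```

```bash
python3 go.py .442 .3852 .09 2.2508; python3 - <<'E'
from look import *
o=shot(["hook","weight","felt"],{"hook":(.538,-.355,.02),"felt":(.538,-.355,.01),"weight":(.522,-.157,.05)},"d6")
est(o,"hook",.012,(.538,-.355,-.0385))
est(o,"weight",.032,(.522,-.157,-.0385))
a=o["top"]["frame"][150:240,300:420];b=o["scene"]["frame"][200:320,280:440]
cv2.imwrite("pics/b16.png",cv2.vconcat([cv2.resize(a,(400,300),interpolation=2),cv2.resize(b,(400,300),interpolation=2)]))
E
```

```text
t 24.42 pos [0.4394 0.3867 0.1325] w 0.045 F [ 0.  -1.  -0.8]
[-0.124, -0.285, 4.246, -0.0, -0.004, 0.004]
scene hook [(0.37, [196.7, 152.3], 28)]
scene weight [(0.68, [224.2, 168.3], 199)]
scene felt [(0.46, [195.4, 155.1], 202)]
top hook [(0.66, [396.8, 196.9], 151)]
top weight [(0.62, [335.8, 202.0], 290)]
top felt [(0.61, [395.1, 194.4], 723)]
hook ('top', 'scene') [ 0.5338 -0.3545  0.0008] 2.583
hook ('top',) [ 0.5335 -0.354  -0.0037] 0.147
hook ('scene',) [ 0.5335 -0.3632  1.2   ] 1.419
weight ('top', 'scene') [ 0.5214 -0.1582 -0.0065] 0.326
weight ('top',) [ 0.5192 -0.158  -0.0134] 0.123
weight ('scene',) [ 0.5239 -0.1574 -0.0663] 0.142
```

View pics/b16.png

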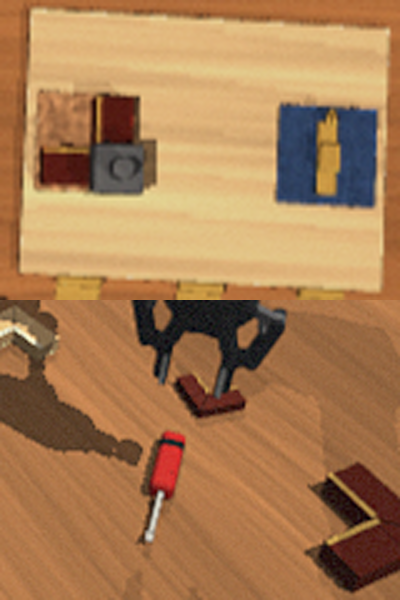

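>>> servo_tool([
  [[-0.1,-0.25,3,0,0,0],[-0.1,-0.25,6.5,0,0,0],[-0.1,-0.25,10,0,0,0],[-0.1,-0.25,11.7,0,0,0],[-0.1,-0.25,12.5,0,0,0],[-0.1,-0.25,12.5,0,0,0],[-0.1,-0.25,12.5,0,0,0]],
])

```text
time_s: 25.4
eef_pos: [0.4446, 0.3846, 0.0106]
orientation: [[-0.778, -0.628, 0.001], [-0.628, 0.778, 0.001], [-0.001, -0.0, -1.0]]
wrist_force: [1.0, 0.3, 0.5]
width: 0.045
```

```bash
python3 go.py .442 .3852 .007 2.2508; python3 - <<'E'
from rig import optics
import cv2
b=optics.read_camera("scene")["frame"][200:320,270:430]
cv2.imwrite("pics/b17.png",cv2.resize(b,(640,480)))
E
```

```text
t 25.4 pos [0.4446 0.3846 0.0106] w 0.045 F [1.  0.3 0.5]
[0.163, 0.211, 0.357, -0.0, 0.001, -0.0]
```

View pics/b17.png

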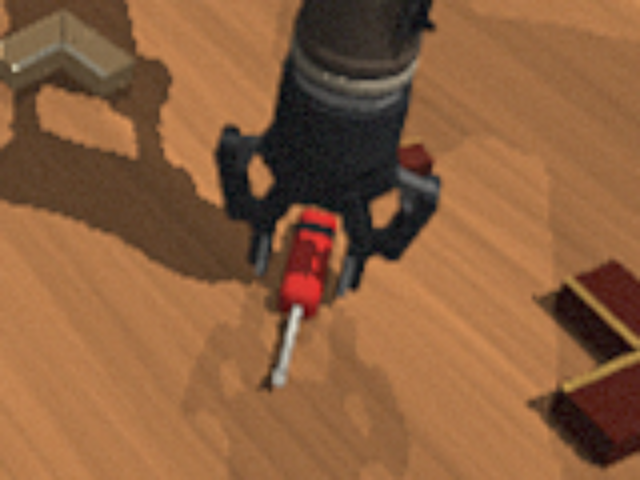

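The handle sits between the fingers at about (310,260). I'll close here.

>>> servo_tool([
  [[0.1,0.15,0.25,0,0,0],[0.1,0.15,0.25,0,0,0]],
])

```text
time_s: 25.62
eef_pos: [0.4431, 0.3859, 0.009]
orientation: [[-0.777, -0.629, 0.002], [-0.629, 0.777, 0.002], [-0.003, -0.0, -1.0]]
wrist_force: [-0.5, -0.4, 0.3]
width: 0.0449
```

>>> servo_tool([
  [[0,0,0,0,0,0],[0,0,0,0,0,0],[0,0,0,0,0,0],[0,0,0,0,0,0],[0,0,0,0,0,0],[0,0,0,0,0,0]],
], gripper=1.6)

```text
time_s: 26.12
eef_pos: [0.443, 0.3857, 0.0087]
orientation: [[-0.777, -0.629, 0.002], [-0.629, 0.777, 0.001], [-0.002, -0.0, -1.0]]
wrist_force: [-0.9, -0.0, 6.4]
width: 0.0252
```

>>> servo_tool([
  [[0,0,-0.5,0,0,0],[0,0,-1.5,0,0,0],[0,0,-4,0,0,0],[0,0,-8,0,0,0],[0,0,-12,0,0,0],[0,0,-12.5,0,0,0],[0,0,-12.5,0,0,0],[0,0,-12.5,0,0,0]],
])

```text
time_s: 26.78
eef_pos: [0.4419, 0.3848, 0.1328]
orientation: [[-0.777, -0.629, 0.0], [-0.629, 0.777, 0.0], [-0.0, 0.0, -1.0]]
wrist_force: [-0.7, 0.2, -1.0]
width: 0.025
```

```bash
python3 - <<'E'
from rig import optics,bot
from go import *
import cv2
b=optics.read_camera("scene")["frame"][180:300,270:430]
cv2.imwrite("pics/b18.png",cv2.resize(b,(640,480)))
E
```

```text
(no output)
```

View pics/b18.png

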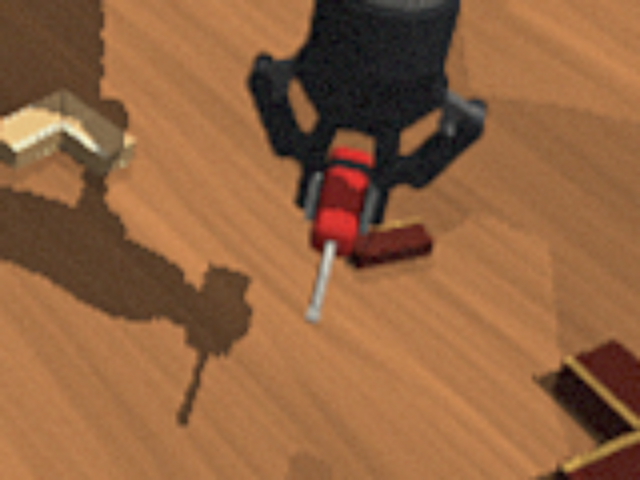

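```bash
python3 go.py .525 -.2445 .145 1.5338
```

```text
t 26.83 pos [0.4409 0.3841 0.1312] w 0.0249 F [ 0.5  0.  -0.7]
[33.001, -54.157, -1.287, -0.001, -0.003, 0.717]
```

>>> servo_tool([
  [[33,-54.15,-1.3,0,0,0.717],[33,-54.15,-1.3,0,0,0.717],[33,-54.15,-1.3,0,0,0.717],[33,-54.15,-1.3,0,0,0.717],[33,-54.15,-1.3,0,0,0.717],[33,-54.15,-1.3,0,0,0.717],[33,-54.15,-1.3,0,0,0.717],[33,-54.15,-1.3,0,0,0.717],[33,-54.15,-1.3,0,0,0.717],[33,-54.15,-1.3,0,0,0.717],[33,-54.15,-1.3,0,0,0.717],[33,-54.15,-1.3,0,0,0.717],[33,-54.15,-1.3,0,0,0.717],[33,-54.15,-1.3,0,0,0.717],[33,-54.15,-1.3,0,0,0.717],[33,-54.15,-1.3,0,0,0.717],[33,-54.15,-1.3,0,0,0.717],[33,-54.15,-1.3,0,0,0.717],[33,-54.15,-1.3,0,0,0.717],[33,-54.15,-1.3,0,0,0.717]],
])

```text
time_s: 28.5
eef_pos: [0.5252, -0.2413, 0.1442]
orientation: [[-0.999, 0.035, -0.003], [0.035, 0.999, 0.002], [0.003, 0.002, -1.0]]
wrist_force: [-0.0, -0.3, -1.1]
width: 0.0249
```

```bash
python3 go.py .525 -.2445 .03 1.5338
```

```text
t 28.5 pos [ 0.5252 -0.2413  0.1442] w 0.0249 F [-0.  -0.3 -1.1]
[-0.024, -0.339, 11.422, 0.002, -0.003, 0.002]
```

>>> servo_tool([
  [[0,-0.2,3.5,0,0,0],[0,-0.2,7,0,0,0],[0,-0.2,10.5,0,0,0],[0,-0.2,11.4,0,0,0],[0,-0.2,11.4,0,0,0],[0,-0.2,11.4,0,0,0]],
])

```text
time_s: 29.0
eef_pos: [0.5263, -0.2446, 0.0318]
orientation: [[-0.999, 0.035, -0.0], [0.035, 0.999, 0.0], [0.0, 0.0, -1.0]]
wrist_force: [0.2, -0.3, -0.4]
width: 0.025
```

```bash
python3 go.py .525 -.2445 .0177 1.5338; python3 - <<'E'
from rig import optics
import cv2
a=optics.read_camera("top")["frame"][140:230,300:420];b=optics.read_camera("scene")["frame"][120:210,150:270]
cv2.imwrite("pics/b19.png",cv2.vconcat([cv2.resize(a,(400,300)),cv2.resize(b,(400,300))]))
E
```

```text
t 29.0 pos [ 0.5263 -0.2446  0.0318] w 0.025 F [ 0.2 -0.3 -0.4]
[0.131, 0.01, 1.408, 0.0, -0.0, 0.002]
```

View pics/b19.png

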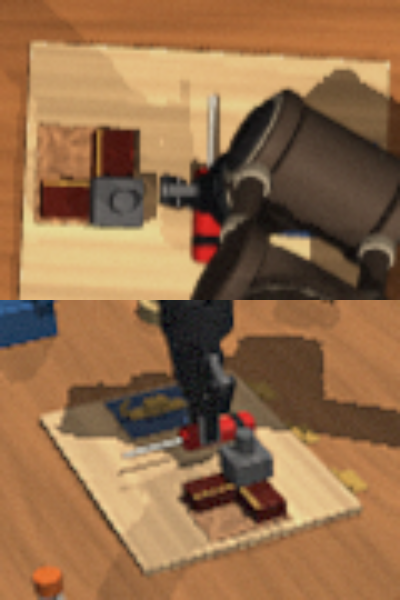

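>>> servo_tool([
  [[0.1,0,0.6,0,0,0],[0.1,0,1.1,0,0,0],[0.1,0,1.35,0,0,0],[0.1,0,1.45,0,0,0],[0.1,0,1.45,0,0,0]],
])

```text
time_s: 29.52
eef_pos: [0.5251, -0.2456, 0.0177]
orientation: [[-0.999, 0.037, -0.0], [0.037, 0.999, 0.0], [0.0, 0.0, -1.0]]
wrist_force: [-1.2, 0.9, 3.5]
width: 0.025
```

Contact is made, so I'll release, rise, and move clear.

>>> servo_tool([
  [[0,0,0,0,0,0],[0,0,0,0,0,0],[0,0,0,0,0,0],[0,0,0,0,0,0],[0,0,0,0,0,0],[0,0,-2,0,0,0],[0,0,-6,0,0,0],[0,0,-10,0,0,0],[0,0,-13,0,0,0],[0,0,-13,0,0,0]],
], gripper=4)

```text
time_s: 30.35
eef_pos: [0.5302, -0.2483, 0.155]
orientation: [[-0.999, 0.037, 0.013], [0.037, 0.999, -0.007], [-0.013, -0.007, -1.0]]
wrist_force: [1.7, -0.4, 0.0]
width: 0.04
```

>>> servo_tool([
  [[8,45,0,0,0,0],[8,45,0,0,0,0],[8,45,0,0,0,0],[8,45,0,0,0,0],[8,45,0,0,0,0],[8,45,0,0,0,0],[8,45,0,0,0,0],[8,45,0,0,0,0],[8,45,0,0,0,0],[8,45,0,0,0,0],[8,45,0,0,0,0],[8,45,0,0,0,0],[8,45,0,0,0,0],[8,45,0,0,0,0],[8,45,0,0,0,0]],
])

```text
time_s: 31.6
eef_pos: [0.4616, 0.206, 0.1465]
orientation: [[-0.999, 0.038, -0.001], [0.038, 0.999, -0.001], [0.001, -0.001, -1.0]]
wrist_force: [1.0, 1.0, 0.3]
width: 0.04
```

```bash
python3 - <<'E'
from look import *
o=shot(["hook","weight","felt","screwdriver"],{"hook":(.536,-.355,.02),"felt":(.538,-.355,.01),"weight":(.522,-.157,.05),"screwdriver":(.532,-.245,.03)},"d7")
est(o,"screwdriver",.009,(.542,-.245,-.0385))
est(o,"hook",.012,(.538,-.355,-.0385))
est(o,"weight",.032,(.522,-.157,-.0385))
a=o["top"]["frame"][150:240,300:420];b=o["scene"]["frame"][130:220,150:270]
cv2.imwrite("pics/b20a.png",cv2.resize(a,(800,600),interpolation=2));cv2.imwrite("pics/b20b.png",cv2.resize(b,(800,600),interpolation=2))
E
```

```text
scene hook []
scene weight [(0.63, [223.0, 169.0], 180)]
scene felt [(0.74, [198.5, 154.1], 149)]
scene screwdriver [(0.5, [211.4, 165.6], 106)]
top hook [(0.47, [396.1, 196.1], 131)]
top weight [(0.53, [336.1, 201.3], 255)]
top felt [(0.61, [394.6, 194.8], 707)]
top screwdriver [(0.52, [362.8, 205.1], 231)]
screwdriver ('top', 'scene') [ 0.5436 -0.2442 -0.0166] 1.952
screwdriver ('top',) [ 0.5413 -0.2437 -0.0536] 0.508
screwdriver ('scene',) [ 0.5436 -0.2366  0.6748] 1.03
hook ('top',) [ 0.5339 -0.3537 -0.0028] 0.314
weight ('top', 'scene') [ 0.5207 -0.1562 -0.0678] 0.417
weight ('top',) [ 0.5194 -0.1553 -0.0032] 0.091
weight ('scene',) [ 0.5239 -0.1563 -0.2452] 0.256
```

View pics/b20a.png

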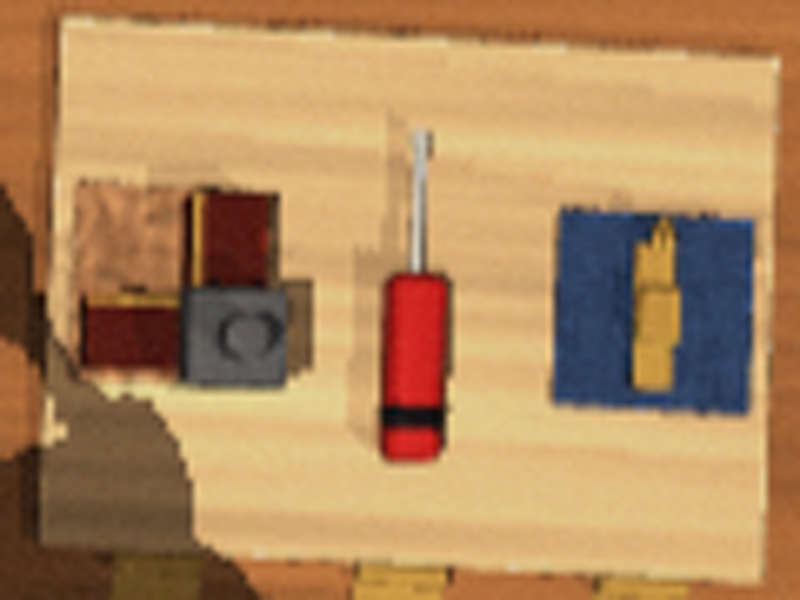

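View pics/b20b.png

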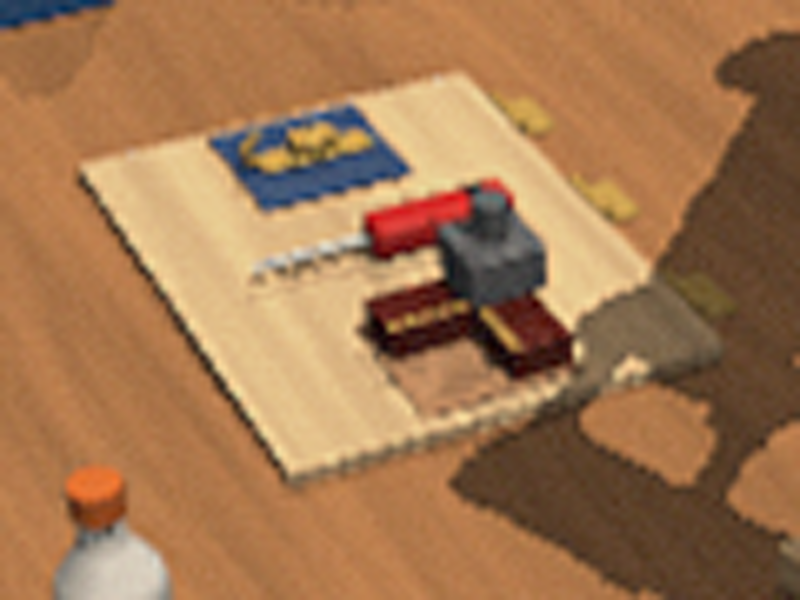

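```bash
python3 - <<'E'
from rig import optics,bot
import pickle,numpy as np,cv2
d0=pickle.load(open("d0.pkl","rb"))
p=optics.read_camera("scene")
for l in("jar","glue","oak_corner"):
    r=[x for x in optics.outline_of(p,l)]
    print(l,[(round(float(x["confidence"]),2),np.round(x["centre"]).tolist()) for x in r][:3])
cv2.imwrite("pics/b21.png",cv2.hconcat([cv2.resize(f[180:300,140:320],(400,267)) for f in(d0["scene"]["frame"],p["frame"])]))
E
```

```text
jar [(0.56, [192.0, 261.0]), (0.5, [284.0, 215.0])]
glue [(0.7, [165.0, 222.0])]
oak_corner [(0.63, [283.0, 215.0])]
```

View pics/b21.png

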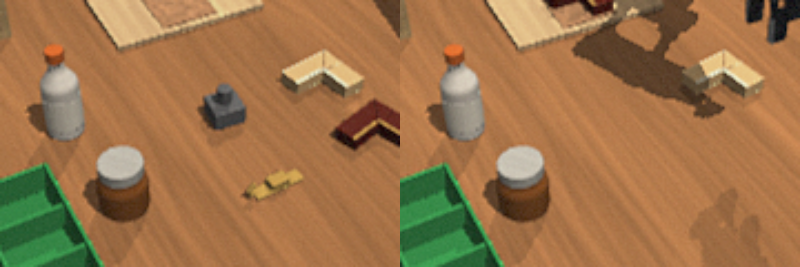

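The bottle, jar and oak corner sit at the same pixels before and after. I'll hand the job in.

```bash
python3 -c "
from rig import bot
print(bot.job_done())"
```

```text
the job is handed in; nothing more can be done
None
```

The job is done and handed in at about 32 s, in the order asked. All four things are in place and released, the arm is clear of them, and highest wrist force I read was under 10 N.

| Item | Where it ended up | Measured offset |
|---|---|---|
| Mahogany corner (middle-sized) | flat on the cork pad | about 1–2 mm from the pad's middle |
| Iron weight | on the corner, over the mitre joint | about 2 mm averaged, up to 3–4 mm in a single camera |
| Brass hook | flat on the blue felt pad | 2–3 mm towards the robot |
| Screwdriver | on the bare plywood midway between the pads, blade to the back | about 1 mm |

- **Bystanders:** the oak corner, jar and glue bottle show no visible shift between the first and last pictures.
- **Camera disagreement:** the two cameras differed by 2–5 mm in absolute position, so I trusted offsets to the pads and flap within one camera.
- **Squareness of the corner:** its angle could only be read to about 0.02–0.04 rad. The top-camera outline fit put it about 0.04 rad off square. That fit misreads the felt pad, whose sides are parallel to the flap's, by almost as much, so I left the corner as it was.
- **Last hook and screwdriver checks:** the scene camera gave no usable fit for either one. Their offsets come from the top camera, and the scene picture looked right.

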